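# Latch the finds tray into its transport cradle

### The arm

A 6-joint arm with a two-finger parallel gripper is mounted at the origin on the work surface. World frame = base frame: x ahead of the robot, y to its left, z up, the work surface at z = 0. Lengths are in m, angles in rad, forces in N, time in s.
With the tool pointing down it reaches from about 0.35 to 0.975 m from the base axis. Payload 4.9 kg.
Tool frame: the origin (TCP) lies midway between the tips of the shut fingers; the grasp point (between the pads) lies manip.tcp_to_grasp behind it (manip.tcp_to_grasp is the distance from the TCP to the grasp point, in m); z points along the fingers, y is the line along which they close (so a half turn about z gives the same grasp; the last joint's range is limited). The gripper opens to 85 mm and grips with 20 to 120 N. Pads are 22 mm wide; open, the fingers measure 114 mm over their backs; the gripper's body (76 mm by 85 mm) begins 54 mm behind the grasp point. The pads swing forward as they close: fully open they stand 13 mm farther back than shut.
Start: joints at [1.021, 0.053, 1.613, -0, 1.476, -0.119], TCP at [0.261, 0.568, 0.231] pointing down, gripper open.
Joint ranges: [-3.01, 3.01], [-1.01, 2.22], [0.06, 2.58], [-1.02, 4.17], [0.09, 2.62], [-3.14, 3.14]. Speed limits (rad/s): [2.57, 2.57, 3.14, 3.14, 3.14, 3.14].

### API

Orientations are given as a unit quaternion [w, x, y, z].
In Python, from plant import manip, grab_frame, calibration, job_done gives the robot as it stands.
- The arm moves only by the tool send_rows, never from a script. Its argument "rows" is a list of rows, each an object of numbers: "x", "y", "z": the shift along the tool's x, y, z normalised to -1 to 1, where 1 is 15 cm; "wx", "wy", "wz": the turn, a rotation vector about the tool's x, y, z normalised to -1 to 1, where 1 is pi/4 rad; "hand": the opening, from -1 (shut) to 1 (fully open). In form: [{"x": .., "y": .., "z": .., "wx": .., "wy": .., "wz": .., "hand": ..}, ...]. A call has exactly 10 rows; each row shifts and turns the commanded pose from where the row before left it, along the tool's axes as they then stand; what a row does not reach is not made up. A row lasts 1/12 s, in which the tool goes at most 41.7 mm and 7.16 degrees, less where a joint would pass 70% of its speed; a pose out of reach is approached as far as the arm can. A call with a number of a shift or a turn outside -1 to 1 is refused whole. A call with a gripper value outside its range is refused whole. The fingers move at their own pace and stop on an object; the grip force is fixed at half the most. Time passes only in rows, so rows that do not move let the fingers close, or fill a call up. It gives the time, the measured TCP pose, the force, the opening and the grip force at its end, in the units of the state.
- manip.state(): the state, without advancing time (a new reading comes with each control period).
- grab_frame(name): name is "scene" or "top" or "wrist"; returns the picture (420x560x3 uint8, blue, green, red); there is no depth.
- calibration(name): a dict with "camera_matrix" (3x3 intrinsics, pixels), "k1" (the pictures are not rectified: a ray, as slopes to the right and down, at radius r is drawn at 1 + k1 r^2 times it, then the intrinsics apply), "R" (3x3) and "t" (3): a world point X has camera coordinates R X + t. Camera axes: x right, y down, z forward; pixel columns grow to the right and rows downward; lengths in m; the calibration is good to about 2 mm. A picture is of the moment at which its call begins: read the wrist's pose just before it. calibration takes no time and is no camera call; for the wrist camera it gives the pose at the moment of the call.
- job_done(): hands the job in; it is judged then, once.
The state is a dict: "time": time; "joint_pos": joint angles; "joint_vel": joint speeds; "joint_efforts": joint torques, N m; "tool_pos": TCP position; "tool_rot": TCP orientation; "contact_force": force on the tool from outside, world axes, zero at the start; "ft_torque": the same for the moment, N m; "gripper_width": opening from 0.0 (shut) to 1.0 (fully open); "grasp_force": force on a finger pad.
Only numpy, scipy, OpenCV 4.12 (cv2) and the standard library are available. Lean on these libraries where they do the work, as an engineer would, in place of code of your own. Each camera call takes 0.05 s, during which the arm holds its last target. There are 200 camera calls.

### The job

Lift the red finds tray by its bridge handle, keep it level, and slide it along the rails of the transport cradle so that its own edge lifts the yellow gravity catch; press it gently against the sprung buffer until the catch drops behind it, then let go, leaving the tray held in the cradle. Do not ram the tray or touch the cradle or its catch with the gripper, and leave the glue bottle, jar, brush and clamp where they are.

Things in the scene. Friction and masses are not known exactly. Their poses are not given: they have to be found in the camera images.
- tray: Loose red plastic tray, grey foam inside with wooden pieces bedded in it, about 0.4 to 0.8 kg. 160 mm long (its x), 114 mm wide, rim 45 mm high; along the foot of each long side a 6 mm thick runner makes it 130 mm wide. A bridge handle stands over its middle. Origin: centre of the underside, z up. It goes in +x end first, its x along the cradle's x.
- tray_handle (a point): Middle of the black handle bar, 101 mm straight above the tray's origin. The bar runs along the tray's y: 76 mm long, 16 mm thick (along x), 18 mm high, free space under it; its two 8 mm posts stand at y = +-34 mm. Pinch it between the posts, fingers closing along the tray's x.
- cradle: Transport cradle fixed on the table. Origin: on the table, z up, x = the way the tray slides in. Plywood base x -170 to +165 mm, 180 mm wide, top 6 mm up. On its -y side a steel stop frame (side bar, catch post up to 80 mm high beyond y = -70, rear cross-bar) carries catch and buffer. Above 25 N between tray and rails, catch or buffer is ramming.
- cradle_start (a point): Point on the base's top level at cradle x = -180 mm, just before the mouth: with the tray's origin here its front lies on the bare base, clear of lead-ins and catch. Lower it here gently, then slide along +x. Its rear half overhangs the base's end: the hand keeps it level.
- cradle_rails (a point): Point midway between the two C-rails where they begin (cradle x = -60 mm; they end at +130), on the base's top. Their inner faces are 134 mm apart (2 mm free each side of the runners); lips 16 mm over the base, 120 mm apart, cover the runners, so the tray cannot be put in from above. Flared lead-ins begin 30 mm before, about 155 mm apart.
- cradle_home (a point): Nominal place of the tray's origin when resting against the dropped catch (cradle x = +40 mm, on the base's top). Nominally the tray meets the buffer 4 mm before this, the catch drops 3 to 4 mm beyond it, the rigid hard stop is 6 mm beyond. The stop frame is clamped by hand: all of these shift together by up to 12 mm either way, unmeasured.
- catch (a joint): Yellow gravity catch on the -y side of the mouth, hinged 66 mm up at cradle x = -117 (nominal), sloped foot and nose pointing into the cradle, nose end face at x = -40. Rad: 0 = hanging on its stop, nose 15 mm below rim height; grows as it rises; about 0.2 riding on the tray's rim; back to 0 once dropped behind the tray. The tray first meets it with its origin near x = -155.
- cradle_buffer (a point): Nominal middle of the sprung black rubber buffer's face at the cradle's far end (x = +116 mm, 31 mm up; shifts with the stop frame by up to 12 mm). It starts at 3 N and adds 0.7 N per mm: about 8 N when the catch drops, 10 N at the rigid end of its 9.5 mm travel. The tray's sliding friction, some N, comes on top.
- glue_bottle: White glue bottle with orange cap, 48 mm wide, 130 mm tall, standing; origin under its centre. Leave alone.
- varnish_jar: Amber glass jar, 60 mm wide, 65 mm tall, standing; origin under its centre. Leave alone.
- brush: Brush lying on the table along its x. Leave alone.
- spring_clamp: Blue spring clamp lying on the table, 100 mm long, 16 mm high. Leave alone.
Mind the look-alikes: they are no part of the job. Several things have the shape of the tray; the one meant has the colours described above.

How it is judged:
By the outcome, as a careful person would: the job done as asked, in the order asked, and still so for the second after the job is handed in, with the robot touching nothing.
It also fails if it takes over 72 s, if anything falls off the work surface, if the arm or the gripper's body presses on something with over 40 N, if the wrist force passes 120 N, or if a joint passes its speed limit or range.

## Working session

There is one attempt and no reset: what is moved stays moved. The work goes in short steps, Python scripts to look and compute and a tool call to move; the robot and the scene stay as the last step left them, time stands still between calls to the robot, and variables do not carry over. Pictures are saved under pics/ and viewed, at most 10 in all, crops included, and the job is handed in when it is done.

Besides the shell and the picture viewer there is one more tool, called after "Call:" as name(argument=value, ...), one argument or row to a line, values as JSON. send_rows: Moves the arm, as the interface text tells. Scaled input: -1 to 1 covers 15 cm each way for a shift and pi/4 rad each way for a turn. Its arguments: {"type":"object","properties":{"rows":{"type":"array","items":{"type":"object","properties":{"x":{"type":"number","minimum":-1,"maximum":1},"y":{"type":"number","minimum":-1,"maximum":1},"z":{"type":"number","minimum":-1,"maximum":1},"wx":{"type":"number","minimum":-1,"maximum":1},"wy":{"type":"number","minimum":-1,"maximum":1},"wz":{"type":"number","minimum":-1,"maximum":1},"hand":{"type":"number"}}}}},"required":["rows"]}

```bash
ls; mkdir -p pics; python3 - <<'E'
from plant import manip, grab_frame, calibration
import cv2
s=manip.state();print(s, manip.tcp_to_grasp)
for n in("scene","top"):
    cv2.imwrite(f"pics/{n}0.png",grab_frame(n));c=calibration(n);print(n,c)
E
```

```text
pics
{'time': 0.0, 'joint_pos': array([ 1.02099046e+00,  5.33622581e-02,  1.61431235e+00,  2.58764616e-05,
        1.47599853e+00, -1.18982296e-01]), 'joint_vel': array([-2.54536124e-05,  1.02356958e-04,  3.50114173e-05, -1.99003887e-05,
       -7.08314495e-04, -7.03985587e-04]), 'joint_efforts': array([ 2.83047648e-04, -3.93656337e+01, -3.70189762e+01, -7.70815041e-05,
        6.67728775e-03, -1.45015076e-05]), 'tool_pos': array([0.26066362, 0.5673559 , 0.23004871]), 'tool_rot': array([-3.53570126e-04,  2.13750806e-01,  9.76887665e-01, -9.78396857e-04]), 'contact_force': array([ 0.08555563, -1.01741977, -0.5616745 ]), 'ft_torque': array([-0.00621024, -0.01838475,  0.00161397]), 'grasp_force': 0.0, 'gripper_width': 0.9991007451297137} 0.0187
scene {'camera_matrix': array([[397.96625821,   0.        , 275.83690149],
       [  0.        , 397.96625821, 201.03429517],
       [  0.        ,   0.        ,   1.        ]]), 'k1': -0.008354173665213942, 'R': array([[ 0.66630707,  0.74535255, -0.02201062],
       [ 0.45294334, -0.42800349, -0.78208397],
       [-0.59234891,  0.51113852, -0.62278422]]), 't': array([-0.25249809, -0.17502434,  1.55018434])}
top {'camera_matrix': array([[439.89333893,   0.        , 278.59598072],
       [  0.        , 439.89333893, 206.51547548],
       [  0.        ,   0.        ,   1.        ]]), 'k1': -0.01108846787043417, 'R': array([[-0.02068655, -0.99948695, -0.024452  ],
       [-0.98861386,  0.0240953 , -0.14853299],
       [ 0.14904596,  0.02110095, -0.9886051 ]]), 't': array([-0.03619039,  0.48560399,  1.18240851])}
```

View pics/top0.png

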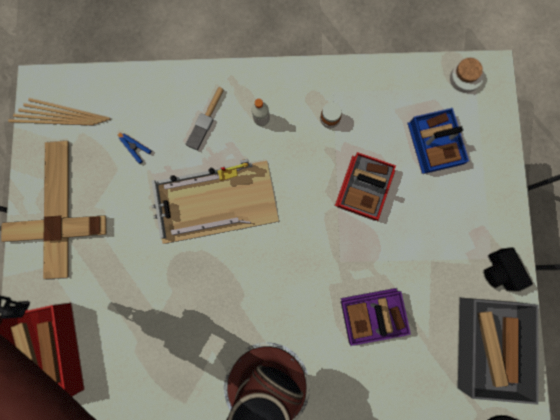

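View pics/scene0.png

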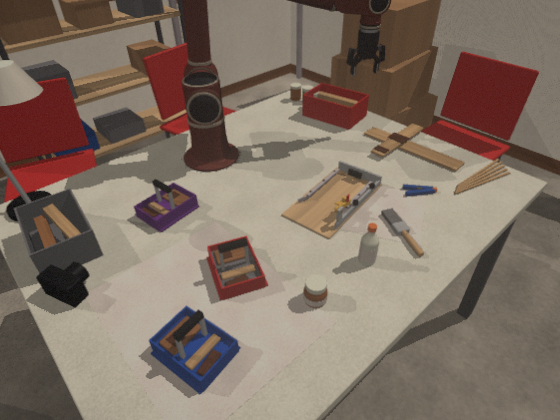

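Top view: the red tray with a black handle is at (366,186). The cradle is at (215,200) with its mouth to the right, and the yellow catch is at (235,170). Look-alikes are the blue tray (438,140), the purple tray (375,317), and a large red bin without a handle (40,350). The tray at (366,186) matches the description: red, grey foam, black bridge handle. I'll confirm that in an enlarged crop.

```bash
python3 - <<'E'
import cv2,numpy as np
a=cv2.imread("pics/top0.png")
c=cv2.resize(a[145:250,146:286],None,fx=5,fy=5,interpolation=cv2.INTER_CUBIC)
cv2.imwrite("pics/c1.png",c)
t=cv2.resize(a[140:230,325:407],None,fx=6,fy=6,interpolation=cv2.INTER_CUBIC)
cv2.imwrite("pics/c2.png",t)
E
```

```text
(no output)
```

View pics/c1.png

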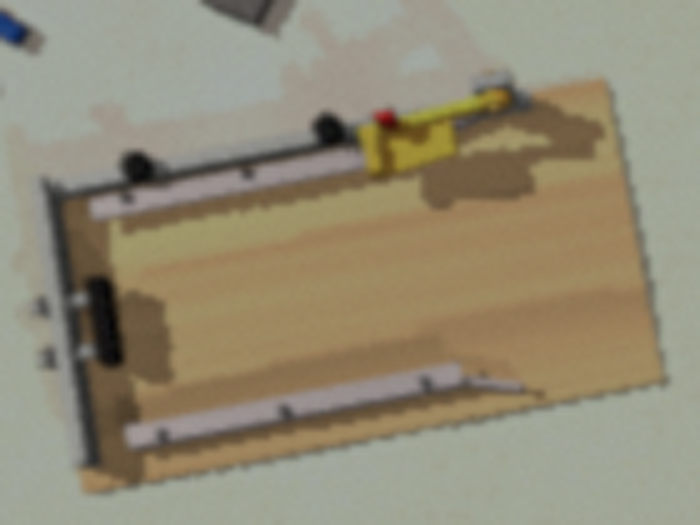

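View pics/c2.png

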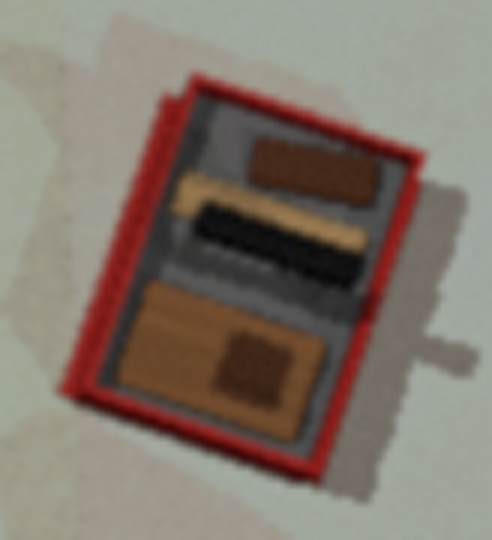

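The crop confirms the tray: red, grey foam, black bar at crop (280,245). For the cradle, the base corners are at (607,80), (665,382) and (85,492). The buffer is at (105,322) and the catch nose at (365,150).

```bash
cat > h.py <<'E'
import numpy as np,cv2
from scipy.optimize import least_squares
def proj(X,c):
    p=(np.asarray(X)@np.array(c['R']).T+c['t']); s=p[:,:2]/p[:,2:]
    s=s*(1+c['k1']*(s**2).sum(1,keepdims=True)); K=c['camera_matrix']
    return s@K[:2,:2].T+K[:2,2]
def world(p,q):
    x,y,a=q; L=np.asarray(p,float); C,S=np.cos(a),np.sin(a)
    return np.c_[x+C*L[:,0]-S*L[:,1],y+S*L[:,0]+C*L[:,1],L[:,2]]
def fit(obs,q0):  # obs: list of (cal, local pts, pixels)
    f=lambda q:np.concatenate([(proj(world(P,q),c)-px).ravel() for c,P,px in obs])
    r=least_squares(f,q0,loss='soft_l1'); return r.x,r.fun.reshape(-1,2)
def ray(px,c,z):
    K=c['camera_matrix'];s=np.array([(px[0]-K[0,2])/K[0,0],(px[1]-K[1,2])/K[1,1]]);d=s.copy()
    for _ in range(5): s=d/(1+c['k1']*(s@s))
    R=np.array(c['R']);o=-R.T@c['t'];v=R.T@np.r_[s,1];return o+v*(z-o[2])/v[2]
E
python3 - <<'E'
from h import *
from plant import calibration
c=calibration("top")
sc=lambda a,o,k:np.array(o)+(np.array(a)+.5)/k-.5
P=np.array([[-170,-90,6],[-170,90,6],[165,90,6],[-60,60,17],[130,60,17]])/1e3
px=sc([(607,80),(665,382),(85,492),(460,365),(125,428)],(146,145),5)
q,e=fit([(c,P,px)],[.6,.1,1.57]);print("cradle",q.round(4),np.degrees(q[2]),e.round(1).tolist())
for u,z in(((118,322),.031),((365,150),.045),((505,97),.066)):
    w=ray(sc(u,(146,145),5),c,z);d=w[:2]-q[:2];C,S=np.cos(q[2]),np.sin(q[2]);print(u,(C*d[0]+S*d[1]).round(4),(-S*d[0]+C*d[1]).round(4))
px=sc([(195,78),(422,157),(322,480),(85,388),(165,97),(65,388)],(325,140),6)
P=np.array([[80,57,45],[80,-57,45],[-80,-57,45],[-80,57,45],[80,65,6],[-80,65,6]])/1e3
q,e=fit([(c,P,px)],[.6,-.25,0]);print("tray",q.round(4),np.degrees(q[2]),e.round(1).tolist())
print("handle", ray(sc((280,245),(325,140),6),c,.110))
print(world([[-.18,0,0]],q))
E
```

```text
cradle [0.5083 0.1374 1.7347] 99.38921188984494 [[-0.0, -0.3], [-0.2, 0.2], [-0.8, 0.2], [0.3, -0.0], [0.8, -0.1]]
(118, 322) 0.1238 0.0023
(365, 150) -0.0302 -0.065
(505, 97) -0.1134 -0.0745
tray [ 0.5365 -0.2936 -0.3702] -21.21133115187139 [[-0.0, -0.6], [1.3, -0.3], [-0.0, -0.2], [-0.3, 1.1], [0.3, -1.0], [-1.1, 2.2]]
handle [ 0.53645377 -0.291943    0.11      ]
[[ 0.36867377 -0.22845883  0.        ]]
```

The tray is at (0.536, -0.293) with its long axis at -21° / 159°. The cradle is at (0.508, 0.137) with its x at 99.4°. The sizes fit with residuals around 1 px. On the way to the tray I'll take a wrist picture over the cradle.

```bash
cat >> h.py <<'E'
from scipy.spatial.transform import Rotation as Ro
def pose(s): return np.array(s['tool_pos']),Ro.from_quat(np.array(s['tool_rot'])[[1,2,3,0]])
def plan(s,p1,yaw,n=10):
    """rows to TCP p1, tool pointing down, tool y along yaw (deg, mod 180)"""
    p,R=pose(s); y=np.radians(yaw)
    cands=[Ro.from_matrix(np.c_[[k*np.sin(y),-k*np.cos(y),0],[k*np.cos(y),k*np.sin(y),0],[0,0,-1]]) for k in(1,-1)]
    R1=min(cands,key=lambda r:(R.inv()*r).magnitude()); w=(R.inv()*R1).as_rotvec()/n
    sh=[]
    for i in range(n):
        Ri=R*Ro.from_rotvec(w*i); sh.append(Ri.inv().apply((np.array(p1)-p)/n)/.15)
    print("turn/row",(w/(np.pi/4)).round(4),"deg",np.degrees(np.linalg.norm(w)).round(2),"mm/row",(np.linalg.norm(np.array(p1)-p)/n*1e3).round(1))
    sh=np.array(sh).round(3); print(sh.tolist() if np.linalg.norm(w)>.002 else sh[0].tolist())
E
python3 - <<'E'
from h import *
from plant import manip
plan(manip.state(),[.44,.12,.33],25,20)
E
```

```text
Traceback (most recent call last):
  File "h.py", line 22, in plan
    cands=[Ro.from_matrix(np.c_[[k*np.sin(y),-k*np.cos(y),0],[k*np.cos(y),k*np.sin(y),0],[0,0,-1]]) for k in(1,-1)]
           ~~~~~~~~~~~~~~^^^^^^^^^^^^^^^^^^^^^^^^^^^^^^^^^^^^^^^^^^^^^^^^^^^^^^^^^^^^^^^^^^^^^^^^^^
  File "scipy/spatial/transform/_rotation.pyx", line 1143, in scipy.spatial.transform._rotation.Rotation.from_matrix
ValueError: Non-positive determinant (left-handed or null coordinate frame) in rotation matrix 0: [[ 0.42261826  0.90630779  0.        ]
 [-0.90630779  0.42261826  0.        ]
 [ 0.          0.         -1.        ]].
```

```bash
sed -i 's/k\*np.sin(y),-k\*np.cos(y),0\]/-k*np.sin(y),k*np.cos(y),0]/' h.py
python3 - <<'E'
from h import *
from plant import manip
plan(manip.state(),[.44,.12,.33],65.3,20)
E
```

```text
turn/row [-0.0001 -0.      0.    ] deg 0.01 mm/row 24.6
[-0.117, -0.111, -0.033]
```

Call:
send_rows(
  rows=[
    {"x": -0.117,"y": -0.111,"z": -0.033,"wz": 0.045,"hand": 1},
    {"x": -0.113,"y": -0.115,"z": -0.033,"wz": 0.045,"hand": 1},
    {"x": -0.109,"y": -0.119,"z": -0.033,"wz": 0.045,"hand": 1},
    {"x": -0.105,"y": -0.123,"z": -0.033,"wz": 0.045,"hand": 1},
    {"x": -0.101,"y": -0.127,"z": -0.033,"wz": 0.045,"hand": 1},
    {"x": -0.097,"y": -0.13,"z": -0.033,"wz": 0.045,"hand": 1},
    {"x": -0.092,"y": -0.133,"z": -0.033,"wz": 0.045,"hand": 1},
    {"x": -0.087,"y": -0.136,"z": -0.033,"wz": 0.045,"hand": 1},
    {"x": -0.082,"y": -0.139,"z": -0.033,"wz": 0.045,"hand": 1},
    {"x": -0.077,"y": -0.142,"z": -0.033,"wz": 0.045,"hand": 1},
  ],
)

```text
invalid input at $.rows[0]: expected keys x, y, z, wx, wy, wz, hand
```

```bash
python3 - <<'E'
from h import *
from plant import manip
s=manip.state();print(s['time'],s['tool_pos'])
plan(s,[.44,.12,.33],27,10)
E
```

```text
0.1 [0.26069524 0.56741911 0.23017076]
turn/row [-0.0002  0.      0.0851] deg 3.83 mm/row 49.2
[[-0.233, -0.221, -0.066], [-0.247, -0.205, -0.066], [-0.261, -0.188, -0.066], [-0.273, -0.17, -0.066], [-0.283, -0.152, -0.066], [-0.293, -0.132, -0.066], [-0.301, -0.113, -0.066], [-0.308, -0.092, -0.066], [-0.313, -0.071, -0.067], [-0.317, -0.05, -0.067]]
```

Call:
send_rows(
  rows=[
    {"x": -0.117,"y": -0.111,"z": -0.033,"wx": 0,"wy": 0,"wz": 0,"hand": 1},
    {"x": -0.117,"y": -0.111,"z": -0.033,"wx": 0,"wy": 0,"wz": 0,"hand": 1},
    {"x": -0.117,"y": -0.111,"z": -0.033,"wx": 0,"wy": 0,"wz": 0,"hand": 1},
    {"x": -0.117,"y": -0.111,"z": -0.033,"wx": 0,"wy": 0,"wz": 0,"hand": 1},
    {"x": -0.117,"y": -0.111,"z": -0.033,"wx": 0,"wy": 0,"wz": 0,"hand": 1},
    {"x": -0.117,"y": -0.111,"z": -0.033,"wx": 0,"wy": 0,"wz": 0,"hand": 1},
    {"x": -0.117,"y": -0.111,"z": -0.033,"wx": 0,"wy": 0,"wz": 0,"hand": 1},
    {"x": -0.117,"y": -0.111,"z": -0.033,"wx": 0,"wy": 0,"wz": 0,"hand": 1},
    {"x": -0.117,"y": -0.111,"z": -0.033,"wx": 0,"wy": 0,"wz": 0,"hand": 1},
    {"x": -0.117,"y": -0.111,"z": -0.033,"wx": 0,"wy": 0,"wz": 0,"hand": 1},
  ],
)

```text
time: 0.93
tool_pos: [0.3509, 0.342, 0.2805]
tool_rot: [-0.0, 0.214, 0.977, -0.0]
contact_force: [0.6, 0.3, 0.2]
gripper_width: 1.003
grasp_force: 0.0
```

Call:
send_rows(
  rows=[
    {"x": -0.117,"y": -0.111,"z": -0.033,"wx": 0,"wy": 0,"wz": 0,"hand": 1},
    {"x": -0.117,"y": -0.111,"z": -0.033,"wx": 0,"wy": 0,"wz": 0,"hand": 1},
    {"x": -0.117,"y": -0.111,"z": -0.033,"wx": 0,"wy": 0,"wz": 0,"hand": 1},
    {"x": -0.117,"y": -0.111,"z": -0.033,"wx": 0,"wy": 0,"wz": 0,"hand": 1},
    {"x": -0.117,"y": -0.111,"z": -0.033,"wx": 0,"wy": 0,"wz": 0,"hand": 1},
    {"x": -0.117,"y": -0.111,"z": -0.033,"wx": 0,"wy": 0,"wz": 0,"hand": 1},
    {"x": -0.117,"y": -0.111,"z": -0.033,"wx": 0,"wy": 0,"wz": 0,"hand": 1},
    {"x": -0.117,"y": -0.111,"z": -0.033,"wx": 0,"wy": 0,"wz": 0,"hand": 1},
    {"x": -0.117,"y": -0.111,"z": -0.033,"wx": 0,"wy": 0,"wz": 0,"hand": 1},
    {"x": -0.117,"y": -0.111,"z": -0.033,"wx": 0,"wy": 0,"wz": 0,"hand": 1},
  ],
)

```text
time: 1.77
tool_pos: [0.4409, 0.1176, 0.33]
tool_rot: [-0.0, 0.214, 0.977, -0.0]
contact_force: [1.0, -0.1, -0.0]
gripper_width: 0.999
grasp_force: 0.0
```

Call:
send_rows(
  rows=[
    {"x": 0,"y": 0,"z": 0,"wx": 0,"wy": 0,"wz": 0.15,"hand": 1},
    {"x": 0,"y": 0,"z": 0,"wx": 0,"wy": 0,"wz": 0.15,"hand": 1},
    {"x": 0,"y": 0,"z": 0,"wx": 0,"wy": 0,"wz": 0.15,"hand": 1},
    {"x": 0,"y": 0,"z": 0,"wx": 0,"wy": 0,"wz": 0.15,"hand": 1},
    {"x": 0,"y": 0,"z": 0,"wx": 0,"wy": 0,"wz": 0.15,"hand": 1},
    {"x": 0,"y": 0,"z": 0,"wx": 0,"wy": 0,"wz": 0.1,"hand": 1},
    {"x": 0,"y": 0,"z": 0,"wx": 0,"wy": 0,"wz": 0,"hand": 1},
    {"x": 0,"y": 0,"z": 0,"wx": 0,"wy": 0,"wz": 0,"hand": 1},
    {"x": 0,"y": 0,"z": 0,"wx": 0,"wy": 0,"wz": 0,"hand": 1},
    {"x": 0,"y": 0,"z": 0,"wx": 0,"wy": 0,"wz": 0,"hand": 1},
  ],
)

```text
time: 2.6
tool_pos: [0.4408, 0.1188, 0.3301]
tool_rot: [-0.0, 0.521, 0.853, -0.0]
contact_force: [0.4, 0.1, -0.4]
gripper_width: 0.999
grasp_force: 0.0
```

```bash
python3 - <<'E'
from h import *
from plant import *
import pickle
s=manip.state();c=calibration("wrist");im=grab_frame("wrist");print(s['time'],s['tool_pos'],s['contact_force'])
pickle.dump(c,open("w1.pkl","wb"));cv2.imwrite("pics/w1.png",im)
print(c['camera_matrix'],c['R'],c['t'])
q=[.5083,.1374,1.7347]
P=np.array([[-170,-90,6],[-170,90,6],[165,90,6],[165,-90,6],[-60,60,17],[130,60,17],[122,0,31],[-180,0,6]])/1e3
print(proj(world(P,q),c).round())
plan(s,[.505,-.26,.25],-21.2,20)
E
```

```text
2.6 [0.44077028 0.11875875 0.33013815] [ 0.44354608  0.14774489 -0.41379123]
[[328.88892526   0.         281.67085628]
 [  0.         328.88892526 206.26138299]
 [  0.           0.           1.        ]] [[ 8.89777616e-01  4.56393997e-01 -5.60277723e-04]
 [ 4.34492275e-01 -8.46701401e-01  3.07104543e-01]
 [ 1.39686282e-01 -2.73498184e-01 -9.51675620e-01]] [-0.44576393 -0.16233157  0.44570433]
[[345. 283.]
 [238. 252.]
 [308.  27.]
 [434.  73.]
 [277. 195.]
 [322.  61.]
 [365.  82.]
 [291. 273.]]
turn/row [-0.      0.      0.0537] deg 2.42 mm/row 19.6
[[-0.122, -0.039, 0.027], [-0.124, -0.033, 0.027], [-0.125, -0.028, 0.027], [-0.126, -0.023, 0.027], [-0.127, -0.017, 0.027], [-0.127, -0.012, 0.027], [-0.128, -0.007, 0.027], [-0.128, -0.001, 0.027], [-0.128, 0.004, 0.027], [-0.128, 0.009, 0.027], [-0.127, 0.015, 0.027], [-0.126, 0.02, 0.027], [-0.125, 0.026, 0.027], [-0.124, 0.031, 0.027], [-0.123, 0.036, 0.027], [-0.121, 0.041, 0.027], [-0.119, 0.046, 0.027], [-0.117, 0.051, 0.027], [-0.115, 0.056, 0.027], [-0.113, 0.061, 0.027]]
```

View pics/w1.png

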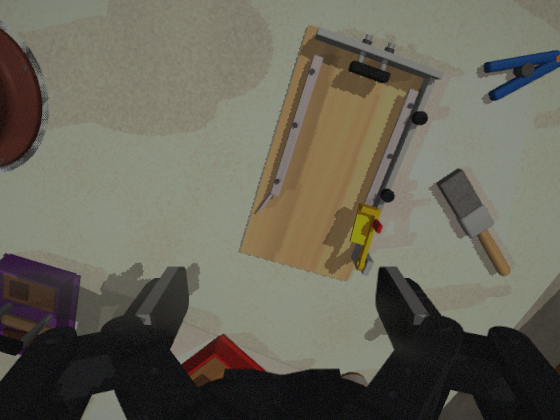

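Wrist view: the cradle base corners at about (240,250), (346,281) and (308,27) match the fit to about 2 px. The catch is at (365,238) and the buffer at (369,72). I'll refine the fit in an enlarged crop.

```bash
python3 - <<'E'
import cv2
a=cv2.imread("pics/w1.png")
cv2.imwrite("pics/w1c.png",cv2.rotate(cv2.resize(a[20:290,235:445],None,fx=2.8,fy=2.8,interpolation=cv2.INTER_CUBIC),cv2.ROTATE_90_CLOCKWISE))
E
```

```text
(no output)
```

View pics/w1c.png

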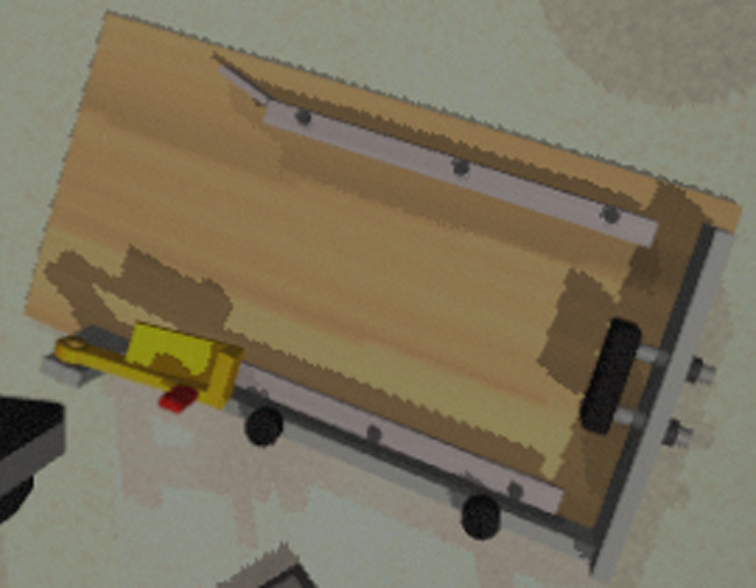

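Call:
send_rows(
  rows=[
    {"x": -0.122,"y": -0.039,"z": 0.027,"wx": 0,"wy": 0,"wz": 0.0537,"hand": 1},
    {"x": -0.124,"y": -0.033,"z": 0.027,"wx": 0,"wy": 0,"wz": 0.0537,"hand": 1},
    {"x": -0.125,"y": -0.028,"z": 0.027,"wx": 0,"wy": 0,"wz": 0.0537,"hand": 1},
    {"x": -0.126,"y": -0.023,"z": 0.027,"wx": 0,"wy": 0,"wz": 0.0537,"hand": 1},
    {"x": -0.127,"y": -0.017,"z": 0.027,"wx": 0,"wy": 0,"wz": 0.0537,"hand": 1},
    {"x": -0.127,"y": -0.012,"z": 0.027,"wx": 0,"wy": 0,"wz": 0.0537,"hand": 1},
    {"x": -0.128,"y": -0.007,"z": 0.027,"wx": 0,"wy": 0,"wz": 0.0537,"hand": 1},
    {"x": -0.128,"y": -0.001,"z": 0.027,"wx": 0,"wy": 0,"wz": 0.0537,"hand": 1},
    {"x": -0.128,"y": 0.004,"z": 0.027,"wx": 0,"wy": 0,"wz": 0.0537,"hand": 1},
    {"x": -0.128,"y": 0.009,"z": 0.027,"wx": 0,"wy": 0,"wz": 0.0537,"hand": 1},
  ],
)

```text
time: 3.48
tool_pos: [0.4728, -0.0717, 0.2896]
tool_rot: [0.0, 0.689, 0.724, 0.0]
contact_force: [0.8, 0.5, 0.1]
gripper_width: 0.997
grasp_force: 0.0
```

Call:
send_rows(
  rows=[
    {"x": -0.127,"y": 0.015,"z": 0.027,"wx": 0,"wy": 0,"wz": 0.0537,"hand": 1},
    {"x": -0.126,"y": 0.02,"z": 0.027,"wx": 0,"wy": 0,"wz": 0.0537,"hand": 1},
    {"x": -0.125,"y": 0.026,"z": 0.027,"wx": 0,"wy": 0,"wz": 0.0537,"hand": 1},
    {"x": -0.124,"y": 0.031,"z": 0.027,"wx": 0,"wy": 0,"wz": 0.0537,"hand": 1},
    {"x": -0.123,"y": 0.036,"z": 0.027,"wx": 0,"wy": 0,"wz": 0.0537,"hand": 1},
    {"x": -0.121,"y": 0.041,"z": 0.027,"wx": 0,"wy": 0,"wz": 0.0537,"hand": 1},
    {"x": -0.119,"y": 0.046,"z": 0.027,"wx": 0,"wy": 0,"wz": 0.0537,"hand": 1},
    {"x": -0.117,"y": 0.051,"z": 0.027,"wx": 0,"wy": 0,"wz": 0.0537,"hand": 1},
    {"x": -0.115,"y": 0.056,"z": 0.027,"wx": 0,"wy": 0,"wz": 0.0537,"hand": 1},
    {"x": -0.113,"y": 0.061,"z": 0.027,"wx": 0,"wy": 0,"wz": 0.0537,"hand": 1},
  ],
)

```text
time: 4.32
tool_pos: [0.5047, -0.2608, 0.249]
tool_rot: [-0.0, 0.826, 0.564, -0.0]
contact_force: [0.3, 0.2, 0.0]
gripper_width: 1.0
grasp_force: 0.0
```

```bash
python3 - <<'E'
from h import *
from plant import *
import pickle
grab_frame("wrist")
s=manip.state();c=calibration("wrist");im=grab_frame("wrist");print(s['time'],s['tool_pos'],s['tool_rot'])
pickle.dump(c,open("w2.pkl","wb"));cv2.imwrite("pics/w2.png",im)
q=[.5365,-.2936,-.3702]
P=np.array([[80,57,45],[80,-57,45],[-80,-57,45],[-80,57,45],[0,0,110]])/1e3
p=proj(world(P,q),c);print(p.round())
x0,y0=np.maximum(p.min(0)-20,0).astype(int);x1,y1=(p.max(0)+20).astype(int);a=im[y0:y1,x0:x1]
k=min(800/a.shape[1],600/a.shape[0]);k=int(k*2)/2;print(x0,y0,a.shape,k)
cv2.imwrite("pics/w2c.png",cv2.resize(a,None,fx=k,fy=k,interpolation=cv2.INTER_CUBIC))
E
```

```text
4.3667 [ 0.50452736 -0.26346766  0.24782536] [ 2.35385829e-04  8.26863216e-01  5.62402222e-01 -9.52417274e-04]
[[397. 138.]
 [387. 238.]
 [248. 239.]
 [244. 138.]
 [327. 209.]]
223 117 (141, 193, 3) 4.0
```

View pics/w2c.png

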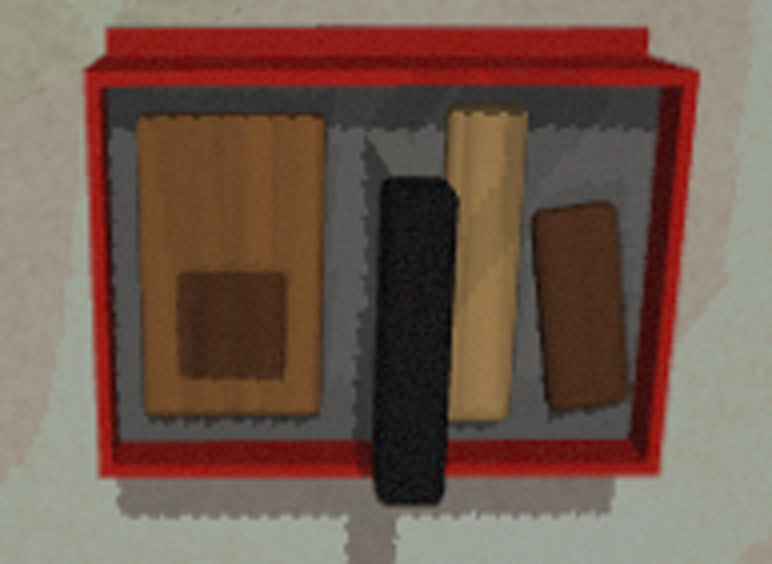

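Tray crop: rim corners at (88,70), (698,70), (660,475) and (102,475); bar top at (382..457,178) to (375..443,505). The pose is close to the fit. Now I'll refine both.

```bash
python3 - <<'E'
from h import *
from plant import *
import pickle
w1,w2=[pickle.load(open(f,"rb")) for f in("w1.pkl","w2.pkl")];top=calibration("top")
sc=lambda a,o,k:np.array(o)+(np.array(a)+.5)/k-.5
f1=lambda a:np.array([[ (v+.5)/2.8-.5+235,(755.5-u)/2.8-.5+20] for u,v in a])
P=np.array([[-170,90,6],[-170,-90,6],[165,90,6],[-60,60,17],[130,60,17],[130,-60,17]])/1e3
px=f1([(108,12),(25,312),(740,205),(262,122),(652,246),(553,512)])
a,e=fit([(w1,P[:5],px[:5])],[.5,.1,1.73]);print("cr wrist",a.round(4),np.degrees(a[2]),e.round(1).tolist())
P2=P[[1,0,2,3,4]];p2=sc([(607,80),(665,382),(85,492),(460,365),(125,428)],(146,145),5)
b,e=fit([(w1,P[:5],px[:5]),(top,P2,p2)],a);print("cr both",b.round(4),np.degrees(b[2]),e.round(1).tolist())
C,S=np.cos(b[2]),np.sin(b[2])
for u,z in(((598,374),.04),((237,350),.06),((66,349),.07)):
    d=ray(f1([u])[0],w1,z)[:2]-b[:2];print(u,(C*d[0]+S*d[1]).round(4),(-S*d[0]+C*d[1]).round(4))
P=np.array([[-80,57,45],[80,57,45],[80,-57,45],[-80,-57,45],[-80,65,6],[80,65,6],[-8,38,110],[8,38,110],[8,-38,110],[-8,-38,110]])/1e3
px=sc([(88,70),(698,70),(660,475),(102,475),(108,28),(648,28),(382,178),(457,178),(443,505),(375,505)],(223,117),4)
q,e=fit([(w2,P,px)],[.5365,-.2936,-.3702]);print("tray",q.round(4),np.degrees(q[2]),e.round(1).tolist())
s=manip.state();p,R=pose(s);print(p,s['joint_pos'].round(3))
plan(s,[q[0],q[1],.20],np.degrees(q[2]),10)
E
```

```text
cr wrist [0.5079 0.1404 1.7393] 99.65354817895467 [[0.1, 0.1], [0.3, 0.7], [0.2, -0.7], [-0.1, -2.0], [-0.4, 1.9]]
cr both [0.5081 0.1396 1.738 ] 99.58137262420706 [[-0.1, 0.4], [-0.0, 1.2], [0.2, -0.0], [-0.2, -1.5], [-0.4, 2.6], [-1.0, -0.4], [-0.9, 0.1], [-1.5, 0.4], [-0.5, -0.0], [0.1, 0.1]]
(598, 374) 0.1262 0.0006
(237, 350) -0.0293 -0.0441
(66, 349) -0.1093 -0.0733
tray [ 0.538  -0.2894 -0.3716] -21.29084433692296 [[-1.3, -0.6], [-0.1, -0.8], [-0.6, -0.8], [-0.9, -0.2], [-2.8, -0.5], [1.8, -0.7], [0.9, 1.7], [0.7, 1.7], [0.3, 0.5], [0.2, 0.6]]
[ 0.50431648 -0.2616187   0.24804713] [-6.090e-01 -9.100e-02  1.726e+00 -1.000e-03  1.508e+00 -2.360e-01]
turn/row [-0.0002  0.     -0.0002] deg 0.01 mm/row 6.5
[-0.009, 0.028, 0.032]
```

Both poses agree to 2–3 mm. Next I'll move over the handle and descend.

Call:
send_rows(
  rows=[
    {"x": -0.009,"y": 0.028,"z": 0.05,"wx": 0,"wy": 0,"wz": 0,"hand": 1},
    {"x": -0.009,"y": 0.028,"z": 0.05,"wx": 0,"wy": 0,"wz": 0,"hand": 1},
    {"x": -0.009,"y": 0.028,"z": 0.05,"wx": 0,"wy": 0,"wz": 0,"hand": 1},
    {"x": -0.009,"y": 0.028,"z": 0.05,"wx": 0,"wy": 0,"wz": 0,"hand": 1},
    {"x": -0.009,"y": 0.028,"z": 0.05,"wx": 0,"wy": 0,"wz": 0,"hand": 1},
    {"x": -0.009,"y": 0.028,"z": 0.05,"wx": 0,"wy": 0,"wz": 0,"hand": 1},
    {"x": -0.009,"y": 0.028,"z": 0.05,"wx": 0,"wy": 0,"wz": 0,"hand": 1},
    {"x": -0.009,"y": 0.028,"z": 0.05,"wx": 0,"wy": 0,"wz": 0,"hand": 1},
    {"x": -0.009,"y": 0.028,"z": 0.05,"wx": 0,"wy": 0,"wz": 0,"hand": 1},
    {"x": -0.009,"y": 0.028,"z": 0.05,"wx": 0,"wy": 0,"wz": 0,"hand": 1},
  ],
)

```text
time: 5.25
tool_pos: [0.5393, -0.2879, 0.1735]
tool_rot: [-0.0, 0.825, 0.565, -0.0]
contact_force: [0.1, -0.6, 0.4]
gripper_width: 1.0
grasp_force: 0.0
```

```bash
python3 - <<'E'
from h import *
from plant import *
s=manip.state();print(pose(s)[0])
plan(s,[.5375,-.291,.082],-21.25,10)
E
```

```text
[ 0.53926797 -0.28788895  0.1734997 ]
turn/row [-0. -0. -0.] deg 0.0 mm/row 9.2
[-0.002, -0.0, 0.061]
```

Call:
send_rows(
  rows=[
    {"x": -0.002,"y": 0,"z": 0.068,"wx": 0,"wy": 0,"wz": 0,"hand": 1},
    {"x": -0.002,"y": 0,"z": 0.068,"wx": 0,"wy": 0,"wz": 0,"hand": 1},
    {"x": -0.002,"y": 0,"z": 0.068,"wx": 0,"wy": 0,"wz": 0,"hand": 1},
    {"x": -0.002,"y": 0,"z": 0.068,"wx": 0,"wy": 0,"wz": 0,"hand": 1},
    {"x": -0.002,"y": 0,"z": 0.068,"wx": 0,"wy": 0,"wz": 0,"hand": 1},
    {"x": -0.002,"y": 0,"z": 0.068,"wx": 0,"wy": 0,"wz": 0,"hand": 1},
    {"x": -0.002,"y": 0,"z": 0.068,"wx": 0,"wy": 0,"wz": 0,"hand": 1},
    {"x": -0.002,"y": 0,"z": 0.068,"wx": 0,"wy": 0,"wz": 0,"hand": 1},
    {"x": -0.002,"y": 0,"z": 0.068,"wx": 0,"wy": 0,"wz": 0,"hand": 1},
    {"x": 0,"y": 0,"z": 0,"wx": 0,"wy": 0,"wz": 0,"hand": 1},
  ],
)

```text
time: 6.08
tool_pos: [0.5365, -0.2892, 0.0794]
tool_rot: [-0.002, 0.825, 0.565, -0.001]
contact_force: [-0.5, 1.1, -1.0]
gripper_width: 0.998
grasp_force: 0.0
```

Call:
send_rows(
  rows=[
    {"x": 0,"y": 0,"z": 0,"wx": 0,"wy": 0,"wz": 0,"hand": 0.2},
    {"x": 0,"y": 0,"z": 0,"wx": 0,"wy": 0,"wz": 0,"hand": 0},
    {"x": 0,"y": 0,"z": 0,"wx": 0,"wy": 0,"wz": 0,"hand": -0.2},
    {"x": 0,"y": 0,"z": 0,"wx": 0,"wy": 0,"wz": 0,"hand": -0.4},
    {"x": 0,"y": 0,"z": 0,"wx": 0,"wy": 0,"wz": 0,"hand": -0.5},
    {"x": 0,"y": 0,"z": 0,"wx": 0,"wy": 0,"wz": 0,"hand": -0.6},
    {"x": 0,"y": 0,"z": 0,"wx": 0,"wy": 0,"wz": 0,"hand": -1},
    {"x": 0,"y": 0,"z": 0,"wx": 0,"wy": 0,"wz": 0,"hand": -1},
    {"x": 0,"y": 0,"z": 0,"wx": 0,"wy": 0,"wz": 0,"hand": -1},
    {"x": 0,"y": 0,"z": 0,"wx": 0,"wy": 0,"wz": 0,"hand": -1},
  ],
)

```text
time: 6.92
tool_pos: [0.5381, -0.2903, 0.0831]
tool_rot: [0.0, 0.825, 0.565, 0.0]
contact_force: [-1.7, 1.8, 4.4]
gripper_width: 0.177
grasp_force: 61.7
```

Call:
send_rows(
  rows=[
    {"x": 0,"y": 0,"z": -0.01,"wx": 0,"wy": 0,"wz": 0,"hand": -1},
    {"x": 0,"y": 0,"z": -0.03,"wx": 0,"wy": 0,"wz": 0,"hand": -1},
    {"x": 0,"y": 0,"z": -0.06,"wx": 0,"wy": 0,"wz": 0,"hand": -1},
    {"x": 0,"y": 0,"z": -0.08,"wx": 0,"wy": 0,"wz": 0,"hand": -1},
    {"x": 0,"y": 0,"z": -0.1,"wx": 0,"wy": 0,"wz": 0,"hand": -1},
    {"x": 0,"y": 0,"z": -0.1,"wx": 0,"wy": 0,"wz": 0,"hand": -1},
    {"x": 0,"y": 0,"z": -0.1,"wx": 0,"wy": 0,"wz": 0,"hand": -1},
    {"x": 0,"y": 0,"z": -0.08,"wx": 0,"wy": 0,"wz": 0,"hand": -1},
    {"x": 0,"y": 0,"z": -0.05,"wx": 0,"wy": 0,"wz": 0,"hand": -1},
    {"x": 0,"y": 0,"z": -0.02,"wx": 0,"wy": 0,"wz": 0,"hand": -1},
  ],
)

```text
time: 7.75
tool_pos: [0.5387, -0.2906, 0.1793]
tool_rot: [0.001, 0.825, 0.565, 0.001]
contact_force: [-0.3, -0.4, -4.3]
gripper_width: 0.177
grasp_force: 60.3
```

```bash
python3 - <<'E'
from h import *
from plant import *
import pickle
for _ in range(4): grab_frame("wrist")
s=manip.state();c=calibration("wrist");im=grab_frame("wrist");print(s['time'],s['tool_pos'],s['tool_rot'].round(4),s['contact_force'],s['ft_torque'].round(3),s['joint_pos'].round(2))
pickle.dump((s,c),open("w3.pkl","wb"));cv2.imwrite("pics/w3.png",im)
p,R=pose(s); z0=p[2]-.0823
y=R.as_matrix()[:,1];print("yaw y",np.degrees(np.arctan2(y[1],y[0])))
P=np.array([[-80,57,45],[80,57,45],[80,-57,45],[-80,-57,45],[0,0,110]])/1e3; W=world(P,[p[0],p[1],-.3716]);W[:,2]+=z0;print(proj(W,c).round(1))
b=[.5081,.1396,1.738]; print("start",world([[-.18,0,0],[-.3,0,0]],b))
E
```

```text
7.95 [ 0.53744479 -0.2897816   0.17594167] [-8.000e-04  8.254e-01  5.645e-01 -3.000e-04] [ 0.04956219  1.05404799 -4.84803741] [ 0.    -0.026 -0.035] [-0.62  0.06  1.7   0.    1.38 -0.25]
yaw y -21.262968390682385
[[136.1 141.2]
 [426.9 141.4]
 [402.8 316.9]
 [159.9 316.5]
 [281.  300.1]]
start [[ 0.53805662 -0.03788972  0.        ]
 [ 0.5580277  -0.1562162   0.        ]]
```

View pics/w3.png

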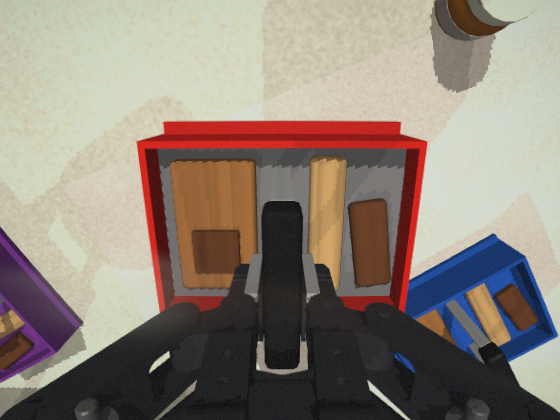

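The tray is lifted and level, weight about 5 N. The rim corners at (138,142) and (427,142) match the prediction to 1–2 px, so it sits centred on the tool to about 0.5 mm. Next I'll carry it to a point before the mouth and turn it.

Call:
send_rows(
  rows=[
    {"x": 0.04,"y": -0.01,"z": -0.013,"wx": 0,"wy": 0,"wz": 0,"hand": -1},
    {"x": 0.08,"y": -0.02,"z": -0.013,"wx": 0,"wy": 0,"wz": 0,"hand": -1},
    {"x": 0.11,"y": -0.02,"z": -0.013,"wx": 0,"wy": 0,"wz": 0,"hand": -1},
    {"x": 0.12,"y": -0.026,"z": -0.013,"wx": 0,"wy": 0,"wz": 0,"hand": -1},
    {"x": 0.12,"y": -0.026,"z": -0.013,"wx": 0,"wy": 0,"wz": 0,"hand": -1},
    {"x": 0.12,"y": -0.026,"z": -0.013,"wx": 0,"wy": 0,"wz": 0,"hand": -1},
    {"x": 0.11,"y": -0.026,"z": -0.013,"wx": 0,"wy": 0,"wz": 0,"hand": -1},
    {"x": 0.09,"y": -0.02,"z": -0.013,"wx": 0,"wy": 0,"wz": 0,"hand": -1},
    {"x": 0.06,"y": -0.014,"z": -0.013,"wx": 0,"wy": 0,"wz": 0,"hand": -1},
    {"x": 0.03,"y": -0.008,"z": -0.013,"wx": 0,"wy": 0,"wz": 0,"hand": -1},
  ],
)

```text
time: 8.83
tool_pos: [0.5585, -0.1547, 0.1965]
tool_rot: [-0.0, 0.825, 0.565, 0.0]
contact_force: [-0.4, -0.1, -5.2]
gripper_width: 0.173
grasp_force: 60.3
```

Call:
send_rows(
  rows=[
    {"x": 0,"y": 0,"z": 0,"wx": 0,"wy": 0,"wz": -0.03,"hand": -1},
    {"x": 0,"y": 0,"z": 0,"wx": 0,"wy": 0,"wz": -0.06,"hand": -1},
    {"x": 0,"y": 0,"z": 0,"wx": 0,"wy": 0,"wz": -0.09,"hand": -1},
    {"x": 0,"y": 0,"z": 0,"wx": 0,"wy": 0,"wz": -0.1,"hand": -1},
    {"x": 0,"y": 0,"z": 0,"wx": 0,"wy": 0,"wz": -0.1,"hand": -1},
    {"x": 0,"y": 0,"z": 0,"wx": 0,"wy": 0,"wz": -0.1,"hand": -1},
    {"x": 0,"y": 0,"z": 0,"wx": 0,"wy": 0,"wz": -0.1,"hand": -1},
    {"x": 0,"y": 0,"z": 0,"wx": 0,"wy": 0,"wz": -0.1,"hand": -1},
    {"x": 0,"y": 0,"z": 0,"wx": 0,"wy": 0,"wz": -0.1,"hand": -1},
    {"x": 0,"y": 0,"z": 0,"wx": 0,"wy": 0,"wz": -0.1,"hand": -1},
  ],
)

```text
time: 9.67
tool_pos: [0.5582, -0.1575, 0.1964]
tool_rot: [0.0, 0.584, 0.812, -0.0]
contact_force: [1.1, -0.5, -5.0]
gripper_width: 0.174
grasp_force: 60.3
```

Call:
send_rows(
  rows=[
    {"x": 0,"y": 0,"z": 0,"wx": 0,"wy": 0,"wz": -0.1,"hand": -1},
    {"x": 0,"y": 0,"z": 0,"wx": 0,"wy": 0,"wz": -0.1,"hand": -1},
    {"x": 0,"y": 0,"z": 0,"wx": 0,"wy": 0,"wz": -0.1,"hand": -1},
    {"x": 0,"y": 0,"z": 0,"wx": 0,"wy": 0,"wz": -0.1,"hand": -1},
    {"x": 0,"y": 0,"z": 0,"wx": 0,"wy": 0,"wz": -0.1,"hand": -1},
    {"x": 0,"y": 0,"z": 0,"wx": 0,"wy": 0,"wz": -0.1,"hand": -1},
    {"x": 0,"y": 0,"z": 0,"wx": 0,"wy": 0,"wz": -0.1,"hand": -1},
    {"x": 0,"y": 0,"z": 0,"wx": 0,"wy": 0,"wz": -0.1,"hand": -1},
    {"x": 0,"y": 0,"z": 0,"wx": 0,"wy": 0,"wz": -0.1,"hand": -1},
    {"x": 0,"y": 0,"z": 0,"wx": 0,"wy": 0,"wz": -0.1,"hand": -1},
  ],
)

```text
time: 10.5
tool_pos: [0.5583, -0.1575, 0.1964]
tool_rot: [-0.0, 0.229, 0.973, -0.0]
contact_force: [-1.0, -0.3, -5.0]
gripper_width: 0.178
grasp_force: 60.3
```

Call:
send_rows(
  rows=[
    {"x": 0,"y": 0,"z": 0,"wx": 0,"wy": 0,"wz": -0.1,"hand": -1},
    {"x": 0,"y": 0,"z": 0,"wx": 0,"wy": 0,"wz": -0.1,"hand": -1},
    {"x": 0,"y": 0,"z": 0,"wx": 0,"wy": 0,"wz": -0.1,"hand": -1},
    {"x": 0,"y": 0,"z": 0,"wx": 0,"wy": 0,"wz": -0.1,"hand": -1},
    {"x": 0,"y": 0,"z": 0,"wx": 0,"wy": 0,"wz": -0.1,"hand": -1},
    {"x": 0,"y": 0,"z": 0,"wx": 0,"wy": 0,"wz": -0.08,"hand": -1},
    {"x": 0,"y": 0,"z": 0,"wx": 0,"wy": 0,"wz": -0.06,"hand": -1},
    {"x": 0,"y": 0,"z": 0,"wx": 0,"wy": 0,"wz": -0.04,"hand": -1},
    {"x": 0,"y": 0,"z": 0,"wx": 0,"wy": 0,"wz": -0.02,"hand": -1},
    {"x": 0,"y": 0,"z": 0,"wx": 0,"wy": 0,"wz": 0,"hand": -1},
  ],
)

```text
time: 11.33
tool_pos: [0.5583, -0.1571, 0.1964]
tool_rot: [-0.0, -0.042, 0.999, -0.0]
contact_force: [0.0, 0.3, -5.3]
gripper_width: 0.174
grasp_force: 60.3
```

```bash
python3 - <<'E'
from h import *
from plant import *
s=manip.state();p,R=pose(s);y=R.as_matrix()[:,1]
print(s['time'],p,np.degrees(np.arctan2(y[1],y[0])),R.as_matrix()[:,2].round(4),s['contact_force'],s['joint_pos'].round(2))
b=[.5081,.1396,1.738]
plan(s,world([[-.20,0,.20]],b)[0],99.6,10)
plan(s,world([[-.188,0,.102]],b)[0],99.6,20)
E
```

```text
11.3333 [ 0.55828685 -0.15714929  0.19639458] 94.81957143811198 [-2.e-04 -2.e-04 -1.e+00] [ 0.02839299  0.25131276 -5.3110255 ] [-0.4  -0.03  1.75 -0.    1.42 -2.06]
turn/row [-0.     -0.     -0.0106] deg 0.48 mm/row 10.1
[[0.006, 0.067, -0.002], [0.005, 0.067, -0.002], [0.005, 0.067, -0.002], [0.004, 0.067, -0.002], [0.003, 0.067, -0.002], [0.003, 0.067, -0.002], [0.002, 0.067, -0.002], [0.002, 0.067, -0.002], [0.001, 0.067, -0.002], [0.001, 0.067, -0.002]]
turn/row [-0.     -0.     -0.0053] deg 0.24 mm/row 7.4
[[0.003, 0.038, 0.031], [0.003, 0.038, 0.031], [0.003, 0.038, 0.031], [0.003, 0.038, 0.031], [0.003, 0.038, 0.031], [0.002, 0.038, 0.031], [0.002, 0.038, 0.031], [0.002, 0.038, 0.031], [0.002, 0.038, 0.031], [0.002, 0.038, 0.031], [0.002, 0.038, 0.031], [0.001, 0.038, 0.031], [0.001, 0.038, 0.031], [0.001, 0.038, 0.031], [0.001, 0.038, 0.031], [0.001, 0.038, 0.031], [0.001, 0.038, 0.031], [0.0, 0.038, 0.031], [0.0, 0.038, 0.031], [0.0, 0.038, 0.031]]
```

Call:
send_rows(
  rows=[
    {"x": 0.003,"y": 0.03,"z": 0,"wx": 0,"wy": 0,"wz": -0.0106,"hand": -1},
    {"x": 0.005,"y": 0.06,"z": 0,"wx": 0,"wy": 0,"wz": -0.0106,"hand": -1},
    {"x": 0.005,"y": 0.08,"z": 0,"wx": 0,"wy": 0,"wz": -0.0106,"hand": -1},
    {"x": 0.005,"y": 0.09,"z": 0,"wx": 0,"wy": 0,"wz": -0.0106,"hand": -1},
    {"x": 0.004,"y": 0.1,"z": 0,"wx": 0,"wy": 0,"wz": -0.0106,"hand": -1},
    {"x": 0.003,"y": 0.1,"z": 0,"wx": 0,"wy": 0,"wz": -0.0106,"hand": -1},
    {"x": 0.002,"y": 0.1,"z": 0,"wx": 0,"wy": 0,"wz": -0.0106,"hand": -1},
    {"x": 0.002,"y": 0.09,"z": 0,"wx": 0,"wy": 0,"wz": -0.0106,"hand": -1},
    {"x": 0.001,"y": 0.06,"z": 0,"wx": 0,"wy": 0,"wz": -0.0106,"hand": -1},
    {"x": 0.001,"y": 0.03,"z": 0,"wx": 0,"wy": 0,"wz": -0.0106,"hand": -1},
  ],
)

```text
time: 12.17
tool_pos: [0.54, -0.0451, 0.1965]
tool_rot: [0.0, -0.085, 0.996, 0.0]
contact_force: [-0.2, 0.0, -5.7]
gripper_width: 0.177
grasp_force: 60.3
```

```bash
python3 - <<'E'
from h import *
from plant import *
import pickle
for _ in range(3): grab_frame("wrist")
s=manip.state();c=calibration("wrist");im=grab_frame("wrist");p,R=pose(s);y=R.as_matrix()[:,1]
cv2.imwrite("pics/w4.png",im);pickle.dump((s,c),open("w4.pkl","wb"))
b=np.array([.5081,.1396,1.738]);C,S=np.cos(b[2]),np.sin(b[2]);d=p[:2]-b[:2]
print(s['time'],"cradle xy",C*d[0]+S*d[1],-S*d[0]+C*d[1],p[2],np.degrees(np.arctan2(y[1],y[0])),s['contact_force'].round(1))
P=np.array([[-60,60,17],[130,60,17],[130,-60,17],[165,90,6],[122,0,31]])/1e3;print(proj(world(P,b),c).round(1).tolist())
E
```

```text
12.3167 cradle xy -0.1891015914438819 -0.0007466353932837483 0.1965445066463015 99.64375575903213 [ 0.2  0.6 -3.8]
[[416.7, 121.6], [597.4, 126.0], [568.5, 235.7], [624.5, 97.0], [587.1, 186.7]]
```

View pics/w4.png

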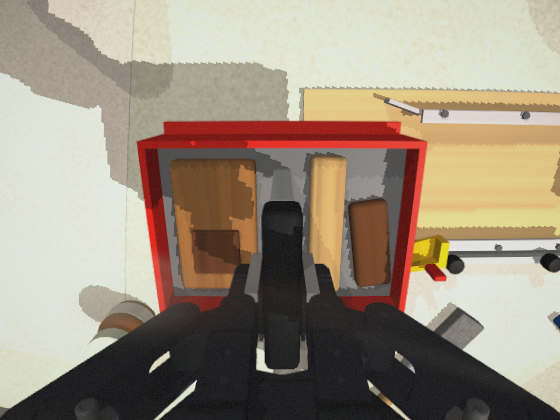

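Wrist view: the tray is ahead of the mouth. The +y rail's inner edge at rows 122–125 runs parallel to the prediction, and the catch is at (430,255), clear of the tray. I'll check the rail rows numerically.

```bash
python3 - <<'E'
from h import *
import pickle
s,c=pickle.load(open("w4.pkl","rb"));im=cv2.imread("pics/w4.png")
b=np.array([.5081,.1396,1.738])
for x in (0,.04):
  P=[[x,y,.017] for y in(.075,.06,-.06,-.075)];p=proj(world(P,b),c);print(p.round(1).tolist())
  col=int(p[:,0].mean()) 
  for r in(0,2):
    cc=int(p[r+(r==0),0]);r0=int(p[r:r+2,1].min())-6
    print(cc,r0,[tuple(map(int,im[i,cc])) for i in range(r0,int(p[r:r+2,1].max())+7)])
E
```

```text
[[479.2, 106.7], [476.7, 122.6], [457.3, 236.4], [455.0, 249.0]]
476 100 [(128, 192, 224), (130, 193, 225), (115, 170, 206), (85, 126, 156), (85, 125, 155), (87, 127, 157), (87, 128, 158), (89, 127, 158), (86, 126, 156), (89, 128, 160), (139, 150, 164), (199, 202, 214), (210, 214, 223), (210, 214, 223), (210, 213, 223), (205, 209, 220), (207, 212, 222), (208, 213, 221), (207, 212, 220), (209, 213, 223), (214, 216, 226), (216, 219, 226), (217, 220, 226), (201, 211, 223), (118, 173, 213), (115, 174, 213), (117, 173, 214), (118, 173, 214), (118, 172, 214)]
457 230 [(99, 145, 177), (98, 144, 176), (97, 144, 178), (98, 144, 177), (96, 141, 175), (97, 141, 175), (95, 139, 171), (93, 138, 172), (93, 137, 170), (105, 114, 127), (161, 163, 167), (220, 222, 224), (224, 227, 226), (223, 227, 228), (222, 226, 229), (222, 226, 227), (220, 223, 228), (220, 224, 227), (223, 226, 227), (228, 231, 227), (227, 229, 228), (84, 87, 86), (80, 82, 83), (80, 85, 85), (102, 103, 105), (96, 99, 99)]
[[518.3, 107.8], [515.4, 123.5], [492.7, 236.2], [490.0, 248.8]]
515 101 [(127, 190, 223), (118, 178, 215), (9
[... 164 characters left out ...]
, 209, 220), (207, 210, 221), (205, 210, 219), (204, 208, 220), (206, 211, 220), (208, 211, 221), (206, 211, 220), (209, 213, 221), (209, 214, 223), (213, 216, 224), (214, 217, 224), (182, 199, 219), (115, 171, 210), (114, 170, 208), (113, 168, 207), (112, 166, 207), (114, 169, 209)]
492 230 [(95, 140, 174), (98, 143, 177), (98, 144, 178), (96, 140, 175), (95, 140, 173), (93, 137, 171), (93, 138, 168), (94, 138, 168), (94, 134, 164), (111, 113, 118), (177, 180, 180), (225, 228, 226), (225, 228, 226), (224, 227, 227), (223, 227, 227), (224, 227, 226), (223, 227, 226), (224, 227, 226), (225, 229, 227), (227, 230, 227), (197, 199, 199), (83, 85, 86), (83, 85, 83), (91, 95, 94), (100, 104, 103)]
```

The lips are at about z = 24 mm (16 mm over the base plus their thickness), not 17 mm. I'll refit the cradle with that height.

```bash
python3 - <<'E'
from h import *
from plant import *
import pickle
w1=pickle.load(open("w1.pkl","rb"));s,w4=pickle.load(open("w4.pkl","rb"));top=calibration("top")
sc=lambda a,o,k:np.array(o)+(np.array(a)+.5)/k-.5
f1=lambda a:np.array([[ (v+.5)/2.8-.5+235,(755.5-u)/2.8-.5+20] for u,v in a])
P=np.array([[-170,90,6],[-170,-90,6],[165,90,6],[-60,60,24],[130,60,24]])/1e3
px=f1([(108,12),(25,312),(740,205),(262,122),(652,246)])
p2=sc([(665,382),(607,80),(85,492),(460,365),(125,428)],(146,145),5)
for nm,o in(("w1",[(w1,P,px)]),("top",[(top,P,p2)]),("both",[(w1,P,px),(top,P,p2)])):
    b,e=fit(o,[.5,.13,1.73]);print(nm,b.round(4),np.degrees(b[2]).round(2),e.round(1).tolist())
obs=[(0,.06,476,123.0),(.04,.06,515,123.9),(0,-.06,457,239.0),(.04,-.06,492,239.0)]
f=lambda v:[proj(world([[x,y,.024]],[b[0]-v[0]*np.sin(b[2]),b[1]+v[0]*np.cos(b[2]),b[2]+v[1]]),w4)[0,1]-r for x,y,_,r in obs]
r=least_squares(f,[0,0]);print("w4 lateral shift, yaw",r.x[0],np.degrees(r.x[1]),r.fun.round(2))
C,S=np.cos(b[2]),np.sin(b[2]);p=s['tool_pos'];d=p[:2]-b[:2];print("tcp cradle",C*d[0]+S*d[1],-S*d[0]+C*d[1])
# tray runner/rim in gripper
z0=p[2]-.0823
W=world(np.array([[-80,57,45],[80,57,45],[-80,65,6],[80,65,6]])/1e3,[p[0],p[1],np.radians(99.64)]);W[:,2]+=z0;print(proj(W,w4).round(1).tolist())
for cc in(200,380):
  print([int(im) for im in cv2.imread("pics/w4.png")[115:152,cc,2]])
E
```

```text
w1 [0.5077 0.1405 1.7402] 99.71 [[0.1, 0.1], [0.3, 0.6], [-0.1, -0.8], [-0.2, -0.8], [-0.0, 1.1]]
top [0.5079 0.1369 1.7359] 99.46 [[-0.0, 0.3], [0.1, -0.2], [-0.6, 0.4], [0.1, -0.2], [0.3, -0.2]]
both [0.5078 0.1397 1.7389] 99.63 [[-0.2, 0.4], [-0.0, 1.1], [-0.1, -0.1], [-0.4, -0.3], [-0.1, 1.8], [-0.9, 0.1], [-1.0, -0.3], [-1.4, 0.6], [-0.8, -0.3], [-0.6, 0.0]]
w4 lateral shift, yaw -0.00019731912765501798 -0.15907529458531497 [ 0.05  0.15 -0.05 -0.19]
tcp cradle -0.1892191570253883 -0.000833799977732641
[[138.2, 143.1], [428.4, 143.3], [161.3, 123.5], [404.9, 123.6]]
[168, 166, 167, 166, 167, 158, 151, 155, 157, 157, 157, 157, 157, 157, 158, 156, 157, 159, 157, 129, 120, 121, 123, 121, 121, 129, 154, 158, 157, 158, 158, 160, 159, 107, 85, 80, 81]
[228, 230, 228, 229, 229, 221, 185, 151, 157, 156, 157, 158, 157, 157, 157, 158, 156, 156, 157, 132, 120, 120, 122, 120, 122, 143, 220, 229, 229, 229, 230, 229, 229, 180, 142, 137, 140]
```

The rail fit is now consistent: lateral error under 1 mm, yaw within 0.2°. Lowering.

Call:
send_rows(
  rows=[
    {"x": 0,"y": 0.005,"z": 0.03,"wx": 0,"wy": 0,"wz": 0,"hand": -1},
    {"x": 0,"y": 0.005,"z": 0.06,"wx": 0,"wy": 0,"wz": 0,"hand": -1},
    {"x": 0,"y": 0.005,"z": 0.09,"wx": 0,"wy": 0,"wz": 0,"hand": -1},
    {"x": 0,"y": 0.005,"z": 0.1,"wx": 0,"wy": 0,"wz": 0,"hand": -1},
    {"x": 0,"y": 0.005,"z": 0.1,"wx": 0,"wy": 0,"wz": 0,"hand": -1},
    {"x": 0,"y": 0.005,"z": 0.1,"wx": 0,"wy": 0,"wz": 0,"hand": -1},
    {"x": 0,"y": 0.005,"z": 0.08,"wx": 0,"wy": 0,"wz": 0,"hand": -1},
    {"x": 0,"y": 0.005,"z": 0.06,"wx": 0,"wy": 0,"wz": 0,"hand": -1},
    {"x": 0,"y": 0,"z": 0.03,"wx": 0,"wy": 0,"wz": 0,"hand": -1},
    {"x": 0,"y": 0,"z": 0.01,"wx": 0,"wy": 0,"wz": 0,"hand": -1},
  ],
)

```text
time: 13.2
tool_pos: [0.5385, -0.0408, 0.0961]
tool_rot: [-0.001, -0.084, 0.996, 0.0]
contact_force: [-1.0, -0.5, -5.4]
gripper_width: 0.178
grasp_force: 60.2
```

Call:
send_rows(
  rows=[
    {"x": 0,"y": 0,"z": 0.005,"wx": 0,"wy": 0,"wz": 0,"hand": -1},
    {"x": 0,"y": 0,"z": 0.005,"wx": 0,"wy": 0,"wz": 0,"hand": -1},
    {"x": 0,"y": 0,"z": 0.005,"wx": 0,"wy": 0,"wz": 0,"hand": -1},
    {"x": 0,"y": 0,"z": 0.005,"wx": 0,"wy": 0,"wz": 0,"hand": -1},
    {"x": 0,"y": 0,"z": 0.005,"wx": 0,"wy": 0,"wz": 0,"hand": -1},
    {"x": 0,"y": 0,"z": 0.005,"wx": 0,"wy": 0,"wz": 0,"hand": -1},
    {"x": 0,"y": 0,"z": 0.005,"wx": 0,"wy": 0,"wz": 0,"hand": -1},
    {"x": 0,"y": 0,"z": 0.005,"wx": 0,"wy": 0,"wz": 0,"hand": -1},
    {"x": 0,"y": 0,"z": 0,"wx": 0,"wy": 0,"wz": 0,"hand": -1},
    {"x": 0,"y": 0,"z": 0,"wx": 0,"wy": 0,"wz": 0,"hand": -1},
  ],
)

```text
time: 14.03
tool_pos: [0.5392, -0.0409, 0.0914]
tool_rot: [-0.0, -0.084, 0.996, 0.0]
contact_force: [-0.6, -0.2, -6.0]
gripper_width: 0.174
grasp_force: 60.2
```

Call:
send_rows(
  rows=[
    {"x": 0,"y": 0,"z": 0.003,"wx": 0,"wy": 0,"wz": 0,"hand": -1},
    {"x": 0,"y": 0,"z": 0.003,"wx": 0,"wy": 0,"wz": 0,"hand": -1},
    {"x": 0,"y": 0,"z": 0.003,"wx": 0,"wy": 0,"wz": 0,"hand": -1},
    {"x": 0,"y": 0,"z": 0.003,"wx": 0,"wy": 0,"wz": 0,"hand": -1},
    {"x": 0,"y": 0,"z": 0.002,"wx": 0,"wy": 0,"wz": 0,"hand": -1},
    {"x": 0,"y": 0,"z": 0,"wx": 0,"wy": 0,"wz": 0,"hand": -1},
    {"x": 0,"y": 0,"z": 0,"wx": 0,"wy": 0,"wz": 0,"hand": -1},
    {"x": 0,"y": 0,"z": 0,"wx": 0,"wy": 0,"wz": 0,"hand": -1},
    {"x": 0,"y": 0,"z": 0,"wx": 0,"wy": 0,"wz": 0,"hand": -1},
    {"x": 0,"y": 0,"z": 0,"wx": 0,"wy": 0,"wz": 0,"hand": -1},
  ],
)

```text
time: 14.87
tool_pos: [0.5393, -0.0409, 0.0894]
tool_rot: [0.0, -0.084, 0.996, -0.0]
contact_force: [-0.7, -0.4, -5.4]
gripper_width: 0.174
grasp_force: 60.2
```

Call:
send_rows(
  rows=[
    {"x": 0,"y": 0,"z": 0.003,"wx": 0,"wy": 0,"wz": 0,"hand": -1},
    {"x": 0,"y": 0,"z": 0.002,"wx": 0,"wy": 0,"wz": 0,"hand": -1},
    {"x": 0,"y": 0,"z": 0,"wx": 0,"wy": 0,"wz": 0,"hand": -1},
    {"x": 0,"y": 0,"z": 0,"wx": 0,"wy": 0,"wz": 0,"hand": -1},
    {"x": 0,"y": 0,"z": 0,"wx": 0,"wy": 0,"wz": 0,"hand": -1},
    {"x": 0,"y": 0,"z": 0,"wx": 0,"wy": 0,"wz": 0,"hand": -1},
    {"x": 0,"y": 0,"z": 0,"wx": 0,"wy": 0,"wz": 0,"hand": -1},
    {"x": 0,"y": 0,"z": 0,"wx": 0,"wy": 0,"wz": 0,"hand": -1},
    {"x": 0,"y": 0,"z": 0,"wx": 0,"wy": 0,"wz": 0,"hand": -1},
    {"x": 0,"y": 0,"z": 0,"wx": 0,"wy": 0,"wz": 0,"hand": -1},
  ],
)

```text
time: 15.7
tool_pos: [0.5394, -0.0411, 0.0891]
tool_rot: [0.0, -0.084, 0.996, -0.0]
contact_force: [-2.8, -1.4, 1.9]
gripper_width: 0.173
grasp_force: 61.3
```

Call:
send_rows(
  rows=[
    {"x": 0,"y": 0.005,"z": -0.001,"wx": 0,"wy": 0,"wz": 0,"hand": -1},
    {"x": 0,"y": 0.01,"z": -0.001,"wx": 0,"wy": 0,"wz": 0,"hand": -1},
    {"x": 0,"y": 0.015,"z": 0,"wx": 0,"wy": 0,"wz": 0,"hand": -1},
    {"x": 0,"y": 0.02,"z": 0,"wx": 0,"wy": 0,"wz": 0,"hand": -1},
    {"x": 0,"y": 0.02,"z": 0,"wx": 0,"wy": 0,"wz": 0,"hand": -1},
    {"x": 0,"y": 0.02,"z": 0,"wx": 0,"wy": 0,"wz": 0,"hand": -1},
    {"x": 0,"y": 0.02,"z": 0,"wx": 0,"wy": 0,"wz": 0,"hand": -1},
    {"x": 0,"y": 0.02,"z": 0,"wx": 0,"wy": 0,"wz": 0,"hand": -1},
    {"x": 0,"y": 0.02,"z": 0,"wx": 0,"wy": 0,"wz": 0,"hand": -1},
    {"x": 0,"y": 0.02,"z": 0,"wx": 0,"wy": 0,"wz": 0,"hand": -1},
  ],
)

```text
time: 16.53
tool_pos: [0.5351, -0.0155, 0.0891]
tool_rot: [0.0, -0.084, 0.996, -0.0]
contact_force: [0.6, -2.6, 0.8]
gripper_width: 0.177
grasp_force: 61.0
```

Call:
send_rows(
  rows=[
    {"x": 0,"y": 0.02,"z": 0,"wx": 0,"wy": 0,"wz": 0,"hand": -1},
    {"x": 0,"y": 0.02,"z": 0,"wx": 0,"wy": 0,"wz": 0,"hand": -1},
    {"x": 0,"y": 0.02,"z": 0,"wx": 0,"wy": 0,"wz": 0,"hand": -1},
    {"x": 0,"y": 0.02,"z": 0,"wx": 0,"wy": 0,"wz": 0,"hand": -1},
    {"x": 0,"y": 0.02,"z": 0,"wx": 0,"wy": 0,"wz": 0,"hand": -1},
    {"x": 0,"y": 0.02,"z": 0,"wx": 0,"wy": 0,"wz": 0,"hand": -1},
    {"x": 0,"y": 0.02,"z": 0,"wx": 0,"wy": 0,"wz": 0,"hand": -1},
    {"x": 0,"y": 0.02,"z": 0,"wx": 0,"wy": 0,"wz": 0,"hand": -1},
    {"x": 0,"y": 0.02,"z": 0,"wx": 0,"wy": 0,"wz": 0,"hand": -1},
    {"x": 0,"y": 0.02,"z": 0,"wx": 0,"wy": 0,"wz": 0,"hand": -1},
  ],
)

```text
time: 17.37
tool_pos: [0.5301, 0.014, 0.0891]
tool_rot: [0.0, -0.084, 0.996, -0.0]
contact_force: [0.7, -4.9, 2.3]
gripper_width: 0.175
grasp_force: 61.2
```

```bash
cat >> h.py <<'E'
def where(s):
    p,R=pose(s);y=R.as_matrix()[:,1];b=np.array([.5078,.1397,1.7385]);C,S=np.cos(b[2]),np.sin(b[2]);d=p[:2]-b[:2];f=s['contact_force']
    print(round(s['time'],2),"cradle xyz mm",np.round([1e3*(C*d[0]+S*d[1]),1e3*(-S*d[0]+C*d[1]),1e3*p[2]],1),"yaw",np.degrees(np.arctan2(y[1],y[0])).round(2),"F cradle",np.round([C*f[0]+S*f[1],-S*f[0]+C*f[1],f[2]],1),"M",np.round(s['ft_torque'],2))
E
python3 - <<'E'
from h import *
from plant import *
where(manip.state())
cv2.imwrite("pics/t5.png",grab_frame("top"))
E
```

```text
17.37 cradle xyz mm [-127.7   -1.    89.1] yaw 99.61 F cradle [-4.9  0.1  2.3] M [-0.74 -0.18 -0.05]
```

Call:
send_rows(
  rows=[
    {"x": 0,"y": 0.02,"z": -0.001,"wx": 0,"wy": 0,"wz": 0,"hand": -1},
    {"x": 0,"y": 0.02,"z": 0,"wx": 0,"wy": 0,"wz": 0,"hand": -1},
    {"x": 0,"y": 0.02,"z": 0,"wx": 0,"wy": 0,"wz": 0,"hand": -1},
    {"x": 0,"y": 0.02,"z": 0,"wx": 0,"wy": 0,"wz": 0,"hand": -1},
    {"x": 0,"y": 0.02,"z": 0,"wx": 0,"wy": 0,"wz": 0,"hand": -1},
    {"x": 0,"y": 0.02,"z": 0,"wx": 0,"wy": 0,"wz": 0,"hand": -1},
    {"x": 0,"y": 0.02,"z": 0,"wx": 0,"wy": 0,"wz": 0,"hand": -1},
    {"x": 0,"y": 0.02,"z": 0,"wx": 0,"wy": 0,"wz": 0,"hand": -1},
    {"x": 0,"y": 0.02,"z": 0,"wx": 0,"wy": 0,"wz": 0,"hand": -1},
    {"x": 0,"y": 0.02,"z": 0,"wx": 0,"wy": 0,"wz": 0,"hand": -1},
  ],
)

```text
time: 18.25
tool_pos: [0.5249, 0.0437, 0.0891]
tool_rot: [-0.0, -0.084, 0.996, 0.0]
contact_force: [0.4, -4.3, 1.0]
gripper_width: 0.173
grasp_force: 61.3
```

```bash
python3 - <<'E'
from h import *
from plant import *
where(manip.state())
E
```

```text
18.25 cradle xyz mm [-97.5  -0.8  89.1] yaw 99.61 F cradle [-4.4  0.3  1. ] M [-0.58 -0.12 -0.02]
```

Sliding smoothly at about 4 N with no side force. I'll continue.

Call:
send_rows(
  rows=[
    {"x": 0,"y": 0.02,"z": 0,"wx": 0,"wy": 0,"wz": 0,"hand": -1},
    {"x": 0,"y": 0.02,"z": 0,"wx": 0,"wy": 0,"wz": 0,"hand": -1},
    {"x": 0,"y": 0.02,"z": 0,"wx": 0,"wy": 0,"wz": 0,"hand": -1},
    {"x": 0,"y": 0.02,"z": 0,"wx": 0,"wy": 0,"wz": 0,"hand": -1},
    {"x": 0,"y": 0.02,"z": 0,"wx": 0,"wy": 0,"wz": 0,"hand": -1},
    {"x": 0,"y": 0.02,"z": 0,"wx": 0,"wy": 0,"wz": 0,"hand": -1},
    {"x": 0,"y": 0.02,"z": 0,"wx": 0,"wy": 0,"wz": 0,"hand": -1},
    {"x": 0,"y": 0.02,"z": 0,"wx": 0,"wy": 0,"wz": 0,"hand": -1},
    {"x": 0,"y": 0.02,"z": 0,"wx": 0,"wy": 0,"wz": 0,"hand": -1},
    {"x": 0,"y": 0.02,"z": 0,"wx": 0,"wy": 0,"wz": 0,"hand": -1},
  ],
)

```text
time: 19.08
tool_pos: [0.5199, 0.0733, 0.0891]
tool_rot: [0.0, -0.084, 0.996, -0.0]
contact_force: [0.6, -4.4, 2.1]
gripper_width: 0.175
grasp_force: 61.3
```

Call:
send_rows(
  rows=[
    {"x": 0,"y": 0.02,"z": 0,"wx": 0,"wy": 0,"wz": 0,"hand": -1},
    {"x": 0,"y": 0.02,"z": 0,"wx": 0,"wy": 0,"wz": 0,"hand": -1},
    {"x": 0,"y": 0.02,"z": 0,"wx": 0,"wy": 0,"wz": 0,"hand": -1},
    {"x": 0,"y": 0.02,"z": 0,"wx": 0,"wy": 0,"wz": 0,"hand": -1},
    {"x": 0,"y": 0.02,"z": 0,"wx": 0,"wy": 0,"wz": 0,"hand": -1},
    {"x": 0,"y": 0.02,"z": 0,"wx": 0,"wy": 0,"wz": 0,"hand": -1},
    {"x": 0,"y": 0.02,"z": 0,"wx": 0,"wy": 0,"wz": 0,"hand": -1},
    {"x": 0,"y": 0.02,"z": 0,"wx": 0,"wy": 0,"wz": 0,"hand": -1},
    {"x": 0,"y": 0.02,"z": 0,"wx": 0,"wy": 0,"wz": 0,"hand": -1},
    {"x": 0,"y": 0.02,"z": 0,"wx": 0,"wy": 0,"wz": 0,"hand": -1},
  ],
)

```text
time: 19.92
tool_pos: [0.5149, 0.1028, 0.0891]
tool_rot: [-0.0, -0.084, 0.996, -0.0]
contact_force: [0.2, -5.1, 1.6]
gripper_width: 0.173
grasp_force: 61.3
```

```bash
python3 - <<'E'
from h import *
from plant import *
where(manip.state())
E
```

```text
19.92 cradle xyz mm [-37.5  -0.8  89.1] yaw 99.61 F cradle [-5.1  0.7  1.6] M [-0.65 -0.11 -0.03]
```

Call:
send_rows(
  rows=[
    {"x": 0,"y": 0.02,"z": 0,"wx": 0,"wy": 0,"wz": 0,"hand": -1},
    {"x": 0,"y": 0.02,"z": 0,"wx": 0,"wy": 0,"wz": 0,"hand": -1},
    {"x": 0,"y": 0.02,"z": 0,"wx": 0,"wy": 0,"wz": 0,"hand": -1},
    {"x": 0,"y": 0.02,"z": 0,"wx": 0,"wy": 0,"wz": 0,"hand": -1},
    {"x": 0,"y": 0.02,"z": 0,"wx": 0,"wy": 0,"wz": 0,"hand": -1},
    {"x": 0,"y": 0.02,"z": 0,"wx": 0,"wy": 0,"wz": 0,"hand": -1},
    {"x": 0,"y": 0.02,"z": 0,"wx": 0,"wy": 0,"wz": 0,"hand": -1},
    {"x": 0,"y": 0.02,"z": 0,"wx": 0,"wy": 0,"wz": 0,"hand": -1},
    {"x": 0,"y": 0.02,"z": 0,"wx": 0,"wy": 0,"wz": 0,"hand": -1},
    {"x": 0,"y": 0.02,"z": 0,"wx": 0,"wy": 0,"wz": 0,"hand": -1},
  ],
)

```text
time: 20.75
tool_pos: [0.5099, 0.1324, 0.0891]
tool_rot: [-0.0, -0.084, 0.996, -0.0]
contact_force: [0.7, -4.7, 3.0]
gripper_width: 0.177
grasp_force: 61.4
```

Call:
send_rows(
  rows=[
    {"x": 0,"y": 0.02,"z": 0,"wx": 0,"wy": 0,"wz": 0,"hand": -1},
    {"x": 0,"y": 0.02,"z": 0,"wx": 0,"wy": 0,"wz": 0,"hand": -1},
    {"x": 0,"y": 0.02,"z": 0,"wx": 0,"wy": 0,"wz": 0,"hand": -1},
    {"x": 0,"y": 0.02,"z": 0,"wx": 0,"wy": 0,"wz": 0,"hand": -1},
    {"x": 0,"y": 0.02,"z": 0,"wx": 0,"wy": 0,"wz": 0,"hand": -1},
    {"x": 0,"y": 0.02,"z": 0,"wx": 0,"wy": 0,"wz": 0,"hand": -1},
    {"x": 0,"y": 0.02,"z": 0,"wx": 0,"wy": 0,"wz": 0,"hand": -1},
    {"x": 0,"y": 0.015,"z": 0,"wx": 0,"wy": 0,"wz": 0,"hand": -1},
    {"x": 0,"y": 0.01,"z": 0,"wx": 0,"wy": 0,"wz": 0,"hand": -1},
    {"x": 0,"y": 0.01,"z": 0,"wx": 0,"wy": 0,"wz": 0,"hand": -1},
  ],
)

```text
time: 21.58
tool_pos: [0.5055, 0.1582, 0.0891]
tool_rot: [0.0, -0.084, 0.996, -0.0]
contact_force: [1.0, -4.2, 2.3]
gripper_width: 0.176
grasp_force: 61.4
```

```bash
python3 - <<'E'
from h import *
from plant import *
where(manip.state())
E
```

```text
21.58 cradle xyz mm [18.6 -0.9 89.1] yaw 99.61 F cradle [-4.3 -0.2  2.3] M [-0.67 -0.17 -0.01]
```

Call:
send_rows(
  rows=[
    {"x": 0,"y": 0.008,"z": 0,"wx": 0,"wy": 0,"wz": 0,"hand": -1},
    {"x": 0,"y": 0.008,"z": 0,"wx": 0,"wy": 0,"wz": 0,"hand": -1},
    {"x": 0,"y": 0.008,"z": 0,"wx": 0,"wy": 0,"wz": 0,"hand": -1},
    {"x": 0,"y": 0.008,"z": 0,"wx": 0,"wy": 0,"wz": 0,"hand": -1},
    {"x": 0,"y": 0.008,"z": 0,"wx": 0,"wy": 0,"wz": 0,"hand": -1},
    {"x": 0,"y": 0.008,"z": 0,"wx": 0,"wy": 0,"wz": 0,"hand": -1},
    {"x": 0,"y": 0.008,"z": 0,"wx": 0,"wy": 0,"wz": 0,"hand": -1},
    {"x": 0,"y": 0.008,"z": 0,"wx": 0,"wy": 0,"wz": 0,"hand": -1},
    {"x": 0,"y": 0.008,"z": 0,"wx": 0,"wy": 0,"wz": 0,"hand": -1},
    {"x": 0,"y": 0.008,"z": 0,"wx": 0,"wy": 0,"wz": 0,"hand": -1},
  ],
)

```text
time: 22.42
tool_pos: [0.5036, 0.1699, 0.0891]
tool_rot: [-0.0, -0.084, 0.996, -0.0]
contact_force: [0.4, -4.3, 4.3]
gripper_width: 0.175
grasp_force: 61.4
```

Call:
send_rows(
  rows=[
    {"x": 0,"y": 0.006,"z": 0,"wx": 0,"wy": 0,"wz": 0,"hand": -1},
    {"x": 0,"y": 0.006,"z": 0,"wx": 0,"wy": 0,"wz": 0,"hand": -1},
    {"x": 0,"y": 0.006,"z": 0,"wx": 0,"wy": 0,"wz": 0,"hand": -1},
    {"x": 0,"y": 0.006,"z": 0,"wx": 0,"wy": 0,"wz": 0,"hand": -1},
    {"x": 0,"y": 0.006,"z": 0,"wx": 0,"wy": 0,"wz": 0,"hand": -1},
    {"x": 0,"y": 0.004,"z": 0,"wx": 0,"wy": 0,"wz": 0,"hand": -1},
    {"x": 0,"y": 0.004,"z": 0,"wx": 0,"wy": 0,"wz": 0,"hand": -1},
    {"x": 0,"y": 0.004,"z": 0,"wx": 0,"wy": 0,"wz": 0,"hand": -1},
    {"x": 0,"y": 0.004,"z": 0,"wx": 0,"wy": 0,"wz": 0,"hand": -1},
    {"x": 0,"y": 0.004,"z": 0,"wx": 0,"wy": 0,"wz": 0,"hand": -1},
  ],
)

```text
time: 23.25
tool_pos: [0.5023, 0.1772, 0.0891]
tool_rot: [0.0, -0.084, 0.996, -0.0]
contact_force: [1.3, -3.9, 3.1]
gripper_width: 0.181
grasp_force: 61.4
```

```bash
python3 - <<'E'
from h import *
from plant import *
where(manip.state())
E
```

```text
23.25 cradle xyz mm [37.9 -0.9 89.1] yaw 99.6 F cradle [-4.  -0.7  3.1] M [-0.68 -0.05 -0.  ]
```

Call:
send_rows(
  rows=[
    {"x": 0,"y": 0.004,"z": 0,"wx": 0,"wy": 0,"wz": 0,"hand": -1},
    {"x": 0,"y": 0.004,"z": 0,"wx": 0,"wy": 0,"wz": 0,"hand": -1},
    {"x": 0,"y": 0.004,"z": 0,"wx": 0,"wy": 0,"wz": 0,"hand": -1},
    {"x": 0,"y": 0.004,"z": 0,"wx": 0,"wy": 0,"wz": 0,"hand": -1},
    {"x": 0,"y": 0.004,"z": 0,"wx": 0,"wy": 0,"wz": 0,"hand": -1},
    {"x": 0,"y": 0.004,"z": 0,"wx": 0,"wy": 0,"wz": 0,"hand": -1},
    {"x": 0,"y": 0.004,"z": 0,"wx": 0,"wy": 0,"wz": 0,"hand": -1},
    {"x": 0,"y": 0.004,"z": 0,"wx": 0,"wy": 0,"wz": 0,"hand": -1},
    {"x": 0,"y": 0.004,"z": 0,"wx": 0,"wy": 0,"wz": 0,"hand": -1},
    {"x": 0,"y": 0.004,"z": 0,"wx": 0,"wy": 0,"wz": 0,"hand": -1},
  ],
)

```text
time: 24.08
tool_pos: [0.5013, 0.1832, 0.0891]
tool_rot: [0.0, -0.084, 0.996, 0.0]
contact_force: [-0.1, -4.7, 3.1]
gripper_width: 0.177
grasp_force: 61.4
```

```bash
python3 - <<'E'
from h import *
from plant import *
where(manip.state())
E
```

```text
24.08 cradle xyz mm [44.  -0.9 89.1] yaw 99.61 F cradle [-4.6  0.9  3.1] M [-0.67 -0.12  0.03]
```

Call:
send_rows(
  rows=[
    {"x": 0,"y": 0.003,"z": 0,"wx": 0,"wy": 0,"wz": 0,"hand": -1},
    {"x": 0,"y": 0.003,"z": 0,"wx": 0,"wy": 0,"wz": 0,"hand": -1},
    {"x": 0,"y": 0.003,"z": 0,"wx": 0,"wy": 0,"wz": 0,"hand": -1},
    {"x": 0,"y": 0.003,"z": 0,"wx": 0,"wy": 0,"wz": 0,"hand": -1},
    {"x": 0,"y": 0.003,"z": 0,"wx": 0,"wy": 0,"wz": 0,"hand": -1},
    {"x": 0,"y": 0.003,"z": 0,"wx": 0,"wy": 0,"wz": 0,"hand": -1},
    {"x": 0,"y": 0.003,"z": 0,"wx": 0,"wy": 0,"wz": 0,"hand": -1},
    {"x": 0,"y": 0.003,"z": 0,"wx": 0,"wy": 0,"wz": 0,"hand": -1},
    {"x": 0,"y": 0,"z": 0,"wx": 0,"wy": 0,"wz": 0,"hand": -1},
    {"x": 0,"y": 0,"z": 0,"wx": 0,"wy": 0,"wz": 0,"hand": -1},
  ],
)

```text
time: 24.92
tool_pos: [0.5008, 0.1861, 0.0891]
tool_rot: [0.0, -0.084, 0.996, -0.001]
contact_force: [0.6, -7.1, 3.5]
gripper_width: 0.176
grasp_force: 61.5
```

```bash
python3 - <<'E'
from h import *
from plant import *
where(manip.state())
E
```

```text
24.92 cradle xyz mm [47.  -0.9 89.1] yaw 99.62 F cradle [-7.1  0.6  3.5] M [-1.02 -0.18  0.03]
```

Buffer contact at about x = 46 mm (force rose to 7 N). I'll press on slowly.

Call:
send_rows(
  rows=[
    {"x": 0,"y": 0.003,"z": 0,"wx": 0,"wy": 0,"wz": 0,"hand": -1},
    {"x": 0,"y": 0.003,"z": 0,"wx": 0,"wy": 0,"wz": 0,"hand": -1},
    {"x": 0,"y": 0.003,"z": 0,"wx": 0,"wy": 0,"wz": 0,"hand": -1},
    {"x": 0,"y": 0.003,"z": 0,"wx": 0,"wy": 0,"wz": 0,"hand": -1},
    {"x": 0,"y": 0.003,"z": 0,"wx": 0,"wy": 0,"wz": 0,"hand": -1},
    {"x": 0,"y": 0.003,"z": 0,"wx": 0,"wy": 0,"wz": 0,"hand": -1},
    {"x": 0,"y": 0.003,"z": 0,"wx": 0,"wy": 0,"wz": 0,"hand": -1},
    {"x": 0,"y": 0.003,"z": 0,"wx": 0,"wy": 0,"wz": 0,"hand": -1},
    {"x": 0,"y": 0.003,"z": 0,"wx": 0,"wy": 0,"wz": 0,"hand": -1},
    {"x": 0,"y": 0.003,"z": 0,"wx": 0,"wy": 0,"wz": 0,"hand": -1},
  ],
)

```text
time: 25.75
tool_pos: [0.5003, 0.1897, 0.0893]
tool_rot: [0.0, -0.084, 0.996, -0.002]
contact_force: [1.4, -10.7, 4.2]
gripper_width: 0.17
grasp_force: 61.6
```

```bash
python3 - <<'E'
from h import *
from plant import *
where(manip.state())
cv2.imwrite("pics/t6.png",grab_frame("top"));cv2.imwrite("pics/s6.png",grab_frame("scene"));cv2.imwrite("pics/w6.png",grab_frame("wrist"))
E
```

```text
25.75 cradle xyz mm [50.6 -1.  89.3] yaw 99.63 F cradle [-10.8   0.5   4.2] M [-1.58 -0.22  0.08]
```

Call:
send_rows(
  rows=[
    {"x": 0,"y": 0.003,"z": 0,"wx": 0,"wy": 0,"wz": 0,"hand": -1},
    {"x": 0,"y": 0.003,"z": 0,"wx": 0,"wy": 0,"wz": 0,"hand": -1},
    {"x": 0,"y": 0.003,"z": 0,"wx": 0,"wy": 0,"wz": 0,"hand": -1},
    {"x": 0,"y": 0.003,"z": 0,"wx": 0,"wy": 0,"wz": 0,"hand": -1},
    {"x": 0,"y": 0.003,"z": 0,"wx": 0,"wy": 0,"wz": 0,"hand": -1},
    {"x": 0,"y": 0.003,"z": 0,"wx": 0,"wy": 0,"wz": 0,"hand": -1},
    {"x": 0,"y": 0,"z": 0,"wx": 0,"wy": 0,"wz": 0,"hand": -1},
    {"x": 0,"y": 0,"z": 0,"wx": 0,"wy": 0,"wz": 0,"hand": -1},
    {"x": 0,"y": 0,"z": 0,"wx": 0,"wy": 0,"wz": 0,"hand": -1},
    {"x": 0,"y": 0,"z": 0,"wx": 0,"wy": 0,"wz": 0,"hand": -1},
  ],
)

```text
time: 26.73
tool_pos: [0.5, 0.192, 0.0894]
tool_rot: [0.0, -0.084, 0.996, -0.002]
contact_force: [1.0, -11.4, 5.2]
gripper_width: 0.176
grasp_force: 61.6
```

```bash
python3 - <<'E'
from h import *
from plant import *
where(manip.state())
t6=cv2.imread("pics/t6.png");w6=cv2.imread("pics/w6.png");t=grab_frame("top");w=grab_frame("wrist");sc=grab_frame("scene");s6=cv2.imread("pics/s6.png")
cv2.imwrite("pics/t7.png",t);cv2.imwrite("pics/w7.png",w);cv2.imwrite("pics/s7.png",sc)
def yel(a):
    h=cv2.cvtColor(a,cv2.COLOR_BGR2HSV);m=cv2.inRange(h,(22,170,90),(34,255,255));n,_,st,ce=cv2.connectedComponentsWithStats(m);i=1+st[1:,4].argmax() if n>1 else 0;return st[i].tolist(),ce[i].round(1).tolist()
t0=cv2.imread("pics/top0.png");s0=cv2.imread("pics/scene0.png")
for n,a in(("t0",t0),("t6",t6),("t7",t),("s0",s0),("s6",s6),("s7",sc),("w6",w6),("w7",w)):print(n,yel(a))
E
```

```text
26.73 cradle xyz mm [52.9 -1.  89.4] yaw 99.63 F cradle [-11.4   0.9   5.2] M [-1.76 -0.17  0.06]
t0 ([226, 168, 10, 6, 19], [230.9, 170.1])
t6 ([223, 167, 14, 11, 29], [228.9, 170.3])
t7 ([218, 170, 3, 8, 18], [219.0, 173.1])
s0 ([0, 0, 560, 420, 235200], [279.5, 209.5])
s6 ([0, 0, 560, 420, 235200], [279.5, 209.5])
s7 ([0, 0, 560, 420, 235200], [279.5, 209.5])
w6 ([70, 314, 65, 35, 1255], [101.2, 328.0])
w7 ([67, 314, 71, 35, 1301], [99.1, 327.8])
```

The force implies about 6 mm of buffer travel and the catch drops near 7.5 mm, so I need a little more.

Call:
send_rows(
  rows=[
    {"x": 0,"y": 0.002,"z": 0,"wx": 0,"wy": 0,"wz": 0,"hand": -1},
    {"x": 0,"y": 0.002,"z": 0,"wx": 0,"wy": 0,"wz": 0,"hand": -1},
    {"x": 0,"y": 0.002,"z": 0,"wx": 0,"wy": 0,"wz": 0,"hand": -1},
    {"x": 0,"y": 0.002,"z": 0,"wx": 0,"wy": 0,"wz": 0,"hand": -1},
    {"x": 0,"y": 0.002,"z": 0,"wx": 0,"wy": 0,"wz": 0,"hand": -1},
    {"x": 0,"y": 0,"z": 0,"wx": 0,"wy": 0,"wz": 0,"hand": -1},
    {"x": 0,"y": 0,"z": 0,"wx": 0,"wy": 0,"wz": 0,"hand": -1},
    {"x": 0,"y": 0,"z": 0,"wx": 0,"wy": 0,"wz": 0,"hand": -1},
    {"x": 0,"y": 0,"z": 0,"wx": 0,"wy": 0,"wz": 0,"hand": -1},
    {"x": 0,"y": 0,"z": 0,"wx": 0,"wy": 0,"wz": 0,"hand": -1},
  ],
)

```text
time: 27.72
tool_pos: [0.4998, 0.1933, 0.0895]
tool_rot: [0.0, -0.084, 0.996, -0.002]
contact_force: [1.5, -12.8, 5.8]
gripper_width: 0.173
grasp_force: 61.8
```

```bash
cat >> h.py <<'E'
def yel(a,box):
    x0,y0,x1,y1=box;h=cv2.cvtColor(a[y0:y1,x0:x1],cv2.COLOR_BGR2HSV);m=cv2.inRange(h,(20,130,40),(35,255,255));v,u=np.nonzero(m)
    return (len(u),(u.mean()+x0).round(1),(v.mean()+y0).round(1),np.percentile(u,[2,98])+x0,np.percentile(v,[2,98])+y0) if len(u) else None
E
cat > look.py <<'E'
import sys
from h import *
from plant import *
n=sys.argv[1]; where(manip.state())
for k in("top","scene","wrist"): cv2.imwrite(f"pics/{k[0]}{n}.png",grab_frame(k))
for f,bx in(("t",(205,155,265,190)),("s",(325,185,365,225)),("w",(40,295,170,370))):
    for m in("0","6","7",n):
        a=cv2.imread(f"pics/{f}{m}.png") if m!="0" else {"t":cv2.imread("pics/top0.png"),"s":cv2.imread("pics/scene0.png")}.get(f)
        if a is not None: print(f,m,yel(a,bx))
E
python3 look.py 8
```

```text
27.72 cradle xyz mm [54.2 -1.  89.5] yaw 99.64 F cradle [-12.8   0.7   5.8] M [-1.96 -0.19  0.05]
t 0 (211, np.float64(230.1), np.float64(172.0), array([219., 245.]), array([164., 179.]))
t 6 (209, np.float64(229.0), np.float64(171.4), array([217.16, 245.  ]), array([164., 178.]))
t 7 (208, np.float64(229.2), np.float64(171.3), array([217., 245.]), array([164.  , 177.86]))
t 8 (208, np.float64(230.0), np.float64(172.0), array([219., 245.]), array([164., 179.]))
s 0 None
s 6 (7, np.float64(339.9), np.float64(203.1), array([338.  , 342.76]), array([201.12, 205.  ]))
s 7 (6, np.float64(341.0), np.float64(203.0), array([339.1, 342.9]), array([202. , 204.9]))
s 8 None
w 6 (3072, np.float64(93.4), np.float64(335.1), array([ 43.42, 152.  ]), array([312., 359.]))
w 7 (3179, np.float64(92.5), np.float64(334.7), array([ 43., 150.]), array([312., 359.]))
w 8 (3759, np.float64(99.8), np.float64(327.2), array([ 44., 153.]), array([300., 354.]))
```

At this step the catch's image is back at the hanging position: the top view matches the start (230.0,172.0) and the wrist view jumped. It has dropped behind the tray. Next I'll ease off the press so the tray rests on the catch.

Call:
send_rows(
  rows=[
    {"x": 0,"y": -0.002,"z": -0.001,"wx": 0,"wy": 0,"wz": 0,"hand": -1},
    {"x": 0,"y": -0.002,"z": -0.001,"wx": 0,"wy": 0,"wz": 0,"hand": -1},
    {"x": 0,"y": -0.002,"z": -0.001,"wx": 0,"wy": 0,"wz": 0,"hand": -1},
    {"x": 0,"y": -0.002,"z": 0,"wx": 0,"wy": 0,"wz": 0,"hand": -1},
    {"x": 0,"y": -0.002,"z": 0,"wx": 0,"wy": 0,"wz": 0,"hand": -1},
    {"x": 0,"y": -0.002,"z": 0,"wx": 0,"wy": 0,"wz": 0,"hand": -1},
    {"x": 0,"y": -0.002,"z": 0,"wx": 0,"wy": 0,"wz": 0,"hand": -1},
    {"x": 0,"y": -0.002,"z": 0,"wx": 0,"wy": 0,"wz": 0,"hand": -1},
    {"x": 0,"y": 0,"z": 0,"wx": 0,"wy": 0,"wz": 0,"hand": -1},
    {"x": 0,"y": 0,"z": 0,"wx": 0,"wy": 0,"wz": 0,"hand": -1},
  ],
)

```text
time: 28.7
tool_pos: [0.4997, 0.1926, 0.0891]
tool_rot: [0.0, -0.084, 0.996, -0.0]
contact_force: [2.9, -4.4, 0.9]
gripper_width: 0.176
grasp_force: 61.1
```

```bash
python3 look.py 9 | grep -v " [67] "
```

```text
28.7 cradle xyz mm [53.5 -0.9 89.1] yaw 99.61 F cradle [-4.8 -2.1  0.9] M [-0.76 -0.36  0.  ]
t 0 (211, np.float64(230.1), np.float64(172.0), array([219., 245.]), array([164., 179.]))
t 9 (209, np.float64(230.0), np.float64(172.0), array([219., 245.]), array([164., 179.]))
s 0 None
s 9 None
w 9 (3707, np.float64(99.3), np.float64(328.4), array([ 44., 153.]), array([301., 356.]))
```

Call:
send_rows(
  rows=[
    {"x": 0,"y": -0.002,"z": 0,"wx": 0,"wy": 0,"wz": 0,"hand": -1},
    {"x": 0,"y": -0.002,"z": 0,"wx": 0,"wy": 0,"wz": 0,"hand": -1},
    {"x": 0,"y": -0.002,"z": 0,"wx": 0,"wy": 0,"wz": 0,"hand": -1},
    {"x": 0,"y": -0.002,"z": 0,"wx": 0,"wy": 0,"wz": 0,"hand": -1},
    {"x": 0,"y": -0.002,"z": 0,"wx": 0,"wy": 0,"wz": 0,"hand": -1},
    {"x": 0,"y": -0.002,"z": 0,"wx": 0,"wy": 0,"wz": 0,"hand": -1},
    {"x": 0,"y": 0,"z": 0,"wx": 0,"wy": 0,"wz": 0,"hand": -1},
    {"x": 0,"y": 0,"z": 0,"wx": 0,"wy": 0,"wz": 0,"hand": -1},
    {"x": 0,"y": 0,"z": 0,"wx": 0,"wy": 0,"wz": 0,"hand": -1},
    {"x": 0,"y": 0,"z": 0,"wx": 0,"wy": 0,"wz": 0,"hand": -1},
  ],
)

```text
time: 29.68
tool_pos: [0.4999, 0.191, 0.0891]
tool_rot: [-0.0, -0.084, 0.996, -0.0]
contact_force: [3.7, -3.8, -0.2]
gripper_width: 0.175
grasp_force: 60.9
```

```bash
python3 look.py 10 | grep -v " [67] "
```

```text
29.68 cradle xyz mm [51.9 -0.7 89.1] yaw 99.6 F cradle [-4.4 -3.  -0.2] M [-0.67 -0.46 -0.05]
t 0 (211, np.float64(230.1), np.float64(172.0), array([219., 245.]), array([164., 179.]))
t 10 (208, np.float64(229.9), np.float64(172.0), array([219., 245.]), array([164., 179.]))
s 0 None
s 10 None
w 10 (3596, np.float64(99.4), np.float64(329.1), array([ 44., 153.]), array([302., 357.]))
```

Call:
send_rows(
  rows=[
    {"x": 0,"y": -0.002,"z": 0,"wx": 0,"wy": 0,"wz": 0,"hand": -1},
    {"x": 0,"y": -0.002,"z": 0,"wx": 0,"wy": 0,"wz": 0,"hand": -1},
    {"x": 0,"y": -0.002,"z": 0,"wx": 0,"wy": 0,"wz": 0,"hand": -1},
    {"x": 0,"y": 0,"z": 0,"wx": 0,"wy": 0,"wz": 0,"hand": -1},
    {"x": 0,"y": 0,"z": 0,"wx": 0,"wy": 0,"wz": 0,"hand": -1},
    {"x": 0,"y": 0,"z": 0,"wx": 0,"wy": 0,"wz": 0,"hand": -0.6},
    {"x": 0,"y": 0,"z": 0,"wx": 0,"wy": 0,"wz": 0,"hand": -0.4},
    {"x": 0,"y": 0,"z": 0,"wx": 0,"wy": 0,"wz": 0,"hand": -0.2},
    {"x": 0,"y": 0,"z": 0,"wx": 0,"wy": 0,"wz": 0,"hand": 0.1},
    {"x": 0,"y": 0,"z": 0,"wx": 0,"wy": 0,"wz": 0,"hand": 0.1},
  ],
)

```text
time: 30.67
tool_pos: [0.4998, 0.1907, 0.0895]
tool_rot: [-0.0, -0.084, 0.996, 0.0]
contact_force: [-0.2, -0.7, 0.2]
gripper_width: 0.553
grasp_force: 0.0
```

Call:
send_rows(
  rows=[
    {"x": 0,"y": 0,"z": 0,"wx": 0,"wy": 0,"wz": 0,"hand": 0.1},
    {"x": 0,"y": 0,"z": 0,"wx": 0,"wy": 0,"wz": 0,"hand": 0.1},
    {"x": 0,"y": 0,"z": -0.02,"wx": 0,"wy": 0,"wz": 0,"hand": 0.1},
    {"x": 0,"y": 0,"z": -0.04,"wx": 0,"wy": 0,"wz": 0,"hand": 0.1},
    {"x": 0,"y": 0,"z": -0.06,"wx": 0,"wy": 0,"wz": 0,"hand": 0.1},
    {"x": 0,"y": 0,"z": -0.1,"wx": 0,"wy": 0,"wz": 0,"hand": 0.1},
    {"x": 0,"y": 0,"z": -0.1,"wx": 0,"wy": 0,"wz": 0,"hand": 0.1},
    {"x": 0,"y": 0,"z": -0.1,"wx": 0,"wy": 0,"wz": 0,"hand": 0.1},
    {"x": 0,"y": 0,"z": -0.1,"wx": 0,"wy": 0,"wz": 0,"hand": 0.1},
    {"x": 0,"y": 0,"z": -0.1,"wx": 0,"wy": 0,"wz": 0,"hand": 0.1},
  ],
)

```text
time: 31.5
tool_pos: [0.5004, 0.1903, 0.1846]
tool_rot: [0.001, -0.084, 0.996, 0.0]
contact_force: [-0.5, -0.8, 0.2]
gripper_width: 0.552
grasp_force: 0.0
```

```bash
python3 look.py 11 | grep -v " [67] "; python3 - <<'E'
import cv2,numpy as np
r=lambda a,w,h:cv2.resize(a,(w,h),interpolation=cv2.INTER_CUBIC)
t=cv2.imread("pics/t11.png")[145:250,146:286];s=cv2.imread("pics/s11.png")[150:240,275:395];w=cv2.imread("pics/w11.png")
cv2.imwrite("pics/f.png",np.vstack([np.hstack([r(t,400,300),r(s,400,300)]),np.hstack([r(w,400,300),r(cv2.imread("pics/t11.png"),400,300)])]))
E
```

```text
31.5 cradle xyz mm [ 51.2  -1.1 184.6] yaw 99.61 F cradle [-0.7  0.7  0.2] M [ 0.01 -0.03 -0.04]
t 0 (211, np.float64(230.1), np.float64(172.0), array([219., 245.]), array([164., 179.]))
t 11 (206, np.float64(230.0), np.float64(172.0), array([219., 245.]), array([164., 179.]))
s 0 None
s 11 (1, np.float64(342.0), np.float64(204.0), array([342., 342.]), array([204., 204.]))
w 11 None
```

View pics/f.png

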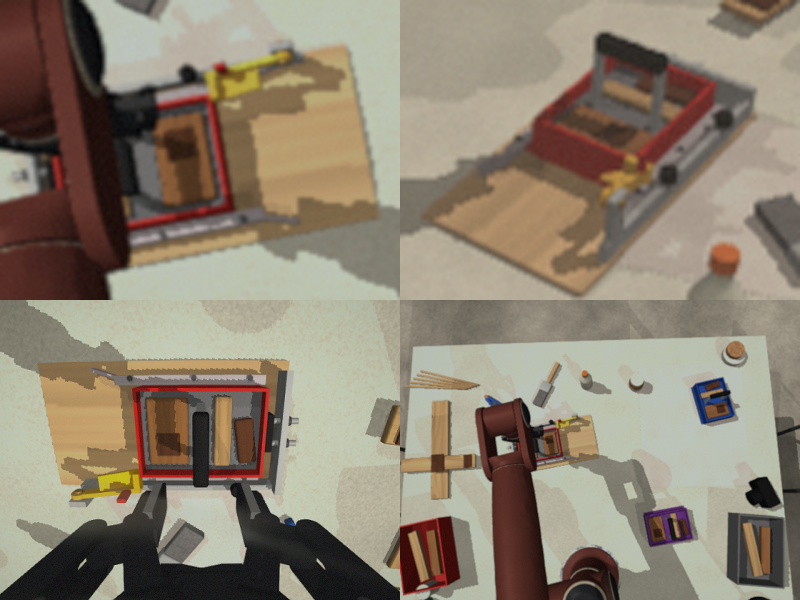

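The composite shows the tray seated level in the rails. The catch hangs behind its rear edge (wrist pane (130,480)), the gripper is clear, and the other things are undisturbed. Handing in.

Call:
send_rows(
  rows=[
    {"x": 0,"y": 0,"z": -0.05,"wx": 0,"wy": 0,"wz": 0,"hand": 0.1},
    {"x": 0,"y": 0,"z": -0.05,"wx": 0,"wy": 0,"wz": 0,"hand": 0.1},
    {"x": 0,"y": 0,"z": -0.02,"wx": 0,"wy": 0,"wz": 0,"hand": 0.1},
    {"x": 0,"y": 0,"z": 0,"wx": 0,"wy": 0,"wz": 0,"hand": 0.1},
    {"x": 0,"y": 0,"z": 0,"wx": 0,"wy": 0,"wz": 0,"hand": 0.1},
    {"x": 0,"y": 0,"z": 0,"wx": 0,"wy": 0,"wz": 0,"hand": 0.1},
    {"x": 0,"y": 0,"z": 0,"wx": 0,"wy": 0,"wz": 0,"hand": 0.1},
    {"x": 0,"y": 0,"z": 0,"wx": 0,"wy": 0,"wz": 0,"hand": 0.1},
    {"x": 0,"y": 0,"z": 0,"wx": 0,"wy": 0,"wz": 0,"hand": 0.1},
    {"x": 0,"y": 0,"z": 0,"wx": 0,"wy": 0,"wz": 0,"hand": 0.1},
  ],
)

```text
time: 32.48
tool_pos: [0.5, 0.1902, 0.2003]
tool_rot: [-0.0, -0.084, 0.996, -0.0]
contact_force: [-0.5, 0.7, 0.1]
gripper_width: 0.55
grasp_force: 0.0
```

```bash
python3 -c "
from plant import job_done
print(job_done())"
```

```text
the job is handed in; nothing more can be done
None
```

The red tray is in the cradle with the yellow catch dropped behind it, released and handed in at about 32 s with about 13 N the highest push I read against the buffer; nothing visible marks the tray's +x end, so which end went in first was my best guess.

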